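# Pour the dowel blanks from the caddy onto the drying rack

## Robot

A 6-joint arm with a two-finger parallel gripper is mounted at the origin on the work surface. World frame = base frame: x ahead of the robot, y to its left, z up, the work surface at z = 0. Lengths are in mm, angles in rad, forces in N, time in s.
With the tool pointing down it reaches from about 375 to 975 mm from the base axis. Payload 3.8 kg.
Tool frame: the origin (TCP) lies midway between the tips of the shut fingers; the grasp point (between the pads) lies 19 mm behind it; z points along the fingers, y is the line along which they close (so a half turn about z gives the same grasp; the last joint's range is limited). The gripper opens to 85 mm and grips with 20 to 120 N. Pads are 22 mm wide; open, the fingers measure 114 mm over their backs; the gripper's body (76 mm by 85 mm) begins 54 mm behind the grasp point. The pads swing forward as they close: fully open they stand 13 mm farther back than shut.
Start: joints at [1.113, 0.264, 1.604, -0, 1.274, -0.037], TCP at [275.728, 616.11, 231.28] pointing down, gripper open.
Joint ranges: [-2.63, 2.63], [-0.94, 2.18], [0.31, 2.57], [-1.31, 4.45], [0, 2.66], [-2.55, 2.55]. Speed limits (rad/s): [2.57, 2.57, 3.14, 3.14, 3.14, 3.14].

## Interface

Orientations are given as a unit quaternion [x, y, z, w].
In Python, from station import r gives the robot as it stands.
- The arm moves only by the shell command python3 -m handwheel 'ROWS' [OPENING] [FORCE]. ROWS is JSON, a list of rows, each an object of numbers: "tx", "ty", "tz": the shift along the tool's x, y, z in cm; "roll": the turn about the tool's z in degrees. A call has 1 to 8 rows; each row shifts and turns the commanded pose from where the row before left it, along the tool's axes as they then stand; what a row does not reach is not made up. A row lasts 1/8 s, in which the tool goes at most 62.5 mm and 10.7 degrees, less where a joint would pass 70% of its speed; a pose out of reach is approached as far as the arm can. A call is refused whole if a number of a shift passes 6.25 or a number of a turn 10.7, either way. A call with a gripper value outside its range is refused whole. OPENING is the finger opening in cm, from 0 to 8.54, set as the call begins (- or left out, the last holds). The fingers move at their own pace and stop on an object; FORCE is the grip in N (left out, the last holds). Time passes only in rows, so rows that do not move let the fingers close. It gives the time, the measured TCP pose, the force, the opening and the grip force at its end, in the units of the state.
- r.get_state(): the state, without advancing time (a new reading comes with each control period).
- r.snapshot(name): name is "scene" or "top"; returns a dict with "frame" (420x560x3 uint8, blue, green, red), "vertical_fov" (degrees; the focal length in pixels is half the picture's height over the tangent of half this angle, whatever the lens; pixels are square), "cx", "cy" (the principal point, pixels), "k1" (the pictures are not rectified: a ray, as slopes to the right and down, at radius r is drawn at 1 + k1 r^2 times it, then the intrinsics apply), "rvec" (rotation vector, rad) and "tvec" (3), from world to camera coordinates, as OpenCV has them. Camera axes: x right, y down, z forward; pixel columns grow to the right and rows downward; lengths in mm; the calibration is good to about 2 mm. A picture is of the moment at which its call begins. There is no depth.
- r.close_job(): hands the job in; it is judged then, once.
Trained networks look in the newest picture that a camera, given by its name, has taken for a name from the list of things; names that differ only in an ending like _2 or _b are one class to them, and where a whole thing is asked for, a point or a joint stands for the part that bears it (a point fixed in the world has none). Each returns a list of dicts, best first, with "confidence" (0 to 1); they miss things now and then, are a little off and sometimes report something else, mostly with a low value. They report only what shows in the picture. A call takes as long as a camera call. They do not tell look-alikes from the thing itself.
- r.find_in(camera, label): "uv" ([column, row] in pixels, amid what is visible of it).
The state is a dict: "t": time; "joint_pos": joint angles; "qd": joint speeds; "tau": joint torques, N m; "tool_pos": TCP position; "tcp_rot": TCP orientation; "force": force on the tool from outside, world axes, zero at the start; "ft_torque": the same for the moment, N m; "gripper_width": opening from 0.0 (shut) to 1.0 (fully open); "gripper_force": force on a finger pad.
Only numpy, scipy, OpenCV 4.12 (cv2) and the standard library are available. Lean on these libraries where they do the work, as an engineer would, in place of code of your own. Each camera call takes 0.05 s, during which the arm holds its last target. There are 200 camera calls.

## Task

Lay the five dowel blanks out on the grooved drying rack: carry the wooden caddy over by its handle bar and tip it, lip close above the smooth high end of the rack, so that the dowels roll out and down the board and come to rest one to a groove. Then set the empty caddy down upright in the middle of its black mat, without letting it drop. Leave the other things on the bench where they are.

Things in the scene. Friction and masses are not known exactly. Their poses are not given: they have to be found in the camera images.
- caddy: open-fronted plywood carrying box, 144 wide (its y), 114 deep (x), 124 high, about 0.26 kg empty; origin under its middle at the height of its feet, z up, open front towards -x, back wall at +x. The inside floor is a chute, 126 wide, climbing at 25 degrees from the back wall to the front lip. Two end panels (y = +-68) carry a handle bar over the box. The feet span x = -24 to +58
- caddy_grip (a point): centre of the caddy's handle bar (caddy x 0, y 0, z 112): a flat-sided wooden bar 126 long (along the caddy's y), 18 wide (x), 22 high, free to grip from above with the fingers closing along the caddy's x; at least 20 free below it
- caddy_lip (a point): middle of the chute floor's front edge, the pouring lip: caddy x -52, y 0, z 62; the chute board is 6 thick below this edge; axes as the caddy's. Level, the dowels stay against the back wall; they roll out over the lip once the caddy is tipped nose down more than 25 degrees. Tipping slowly to 35 or 40 degrees empties it
- caddy_bed (a point): middle of the row of dowels as they lie in the caddy; each dowel's centre starts within 42 of it
- mat: flat black rubber bench mat, 220 by 220, 3 thick, fixed; origin at the middle of its underside, so its top is at z = 3. The caddy stands near its middle at the start, turned by up to 0.3 rad against it
- rack: brown wooden drying rack, fixed: a board 152 wide (its y), 180 long, sloping down at 11 degrees towards its -x, roughly towards the robot; origin on the bench under its middle, x level, z up. From the low end: a fence 18 over the board, six V grooves along y (20.6 pitch, 3.3 deep), a smooth apron 56 long to the high end at x = 86, z = 60. Cheeks 12 high beside the grooves only
- rack_apron (a point): point on the apron's surface, on the centre line, 20 from the high end: rack x 67, y 0, z 56; axes as the rack's. The lip belongs just above here for pouring. With the caddy in line with the rack and the lip 12 above this point, its feet pass behind the high end with 26 to spare when it is tipped 18 degrees, but only 8 when level
- dowel1: plain beech dowel blank, 20 diameter, 120 long, edges rounded, about 26 g; origin at its centre, y along its length (x and z turn as it rolls). The five are alike and lie side by side in the caddy, across it
- dowel2: dowel blank like dowel1
- dowel3: dowel blank like dowel1
- dowel4: dowel blank like dowel1
- dowel5: dowel blank like dowel1
- rack_deck (a point): foot of the fence on the rack's centre line: rack x -90, y 0, z 26; axes tipped with the board: x up the slope, z square to it, from the level of ridges and apron. Groove middles at x = 10.3, 30.9, 51.5, 72.1, 92.7, 113.3; a dowel down in one has its centre at z = 7, on a ridge at 10. Dowels roll down over empty grooves until stopped by the fence or a dowel lying ahead
- glue: white glue bottle, 54 diameter, 155 high, standing loose near the back; origin under its middle. Leave alone
- varnish: varnish tin, 84 diameter, 100 high, standing loose near the back; origin under its middle. Leave alone
- brush: flat paintbrush, 190 long (its x), 42 wide, 20 high, lying loose between rack and mat; origin under its middle. Leave alone
- hammer: hammer, 260 long (its x), 30 high, lying loose at the left of the work area, head away from the robot; origin under its middle. Leave alone
- screwdriver: screwdriver, 200 long (its x), 26 high, lying loose at the right of the work area; origin under its middle. Leave alone
- sander: cork sanding block with a wooden grip, 110 by 62 by 40 high, lying loose near the back; origin under its middle. Leave alone
Things that resemble listed ones, but are neither listed nor needed, are in the scene too. What is shaped like the dowel1 but red is not meant. What is shaped like the dowel3 but yellow is not meant.

How it is judged (in metres and radians):
On the way, in this order (a step that is already met when the one before it is completed fails the run):
1. the caddy is lifted clear of its mat with all five dowels in it (z of caddy in the frame of mat above 0.04 m and angle between caddy's own z axis and vertical below 0.4 rad and distance between each of dowel1, dowel2, dowel3, dowel4, dowel5 and caddy_bed below 0.06 m), for 0.1 s.
2. the caddy is tipped by more than 24 degrees with its lip less than 60 mm above the rack's smooth high end (angle between caddy's own z axis and vertical above 0.42 rad and x of caddy_lip in the frame of rack_apron between -0.06 and 0.035 m and y of caddy_lip in the frame of rack_apron between -0.04 and 0.04 m and z of caddy_lip in the frame of rack_apron between -0.02 and 0.06 m), for 0.1 s.
3. each of the five dowels lies in a groove of its own (z of dowel1 in the frame of rack_deck between 0.0055 and 0.0092 m and x of dowel1 in the frame of rack_deck between 0.005 and 0.119 m and y of dowel1 in the frame of rack_deck between -0.025 and 0.025 m and z of dowel2 in the frame of rack_deck between 0.0055 and 0.0092 m and x of dowel2 in the frame of rack_deck between 0.005 and 0.119 m and y of dowel2 in the frame of rack_deck between -0.025 and 0.025 m and z of dowel3 in the frame of rack_deck between 0.0055 and 0.0092 m and x of dowel3 in the frame of rack_deck between 0.005 and 0.119 m and y of dowel3 in the frame of rack_deck between -0.025 and 0.025 m and z of dowel4 in the frame of rack_deck between 0.0055 and 0.0092 m and x of dowel4 in the frame of rack_deck between 0.005 and 0.119 m and y of dowel4 in the frame of rack_deck between -0.025 and 0.025 m and z of dowel5 in the frame of rack_deck between 0.0055 and 0.0092 m and x of dowel5 in the frame of rack_deck between 0.005 and 0.119 m and y of dowel5 in the frame of rack_deck between -0.025 and 0.025 m and angle between the y axis of each of dowel1, dowel2, dowel3, dowel4, dowel5 and the y axis of rack, either way round below 0.12 rad), for 0.2 s.
At the end, for the whole second after the job is handed in: all five dowels rest one to a groove (centres 5.5 to 9.2 mm above the ridges, within 25 mm of the middle along the groove, parallel within 0.12 rad); the caddy, let go, stands still on the mat within 0.06 rad of upright, its origin within 50 mm of the mat's middle (all of step 3 and linear speed of each of dowel1, dowel2, dowel3, dowel4, dowel5 below 0.03 m/s and horizontal distance between caddy and mat below 0.05 m and z of caddy in the frame of mat between 0 and 0.008 m and angle between caddy's own z axis and vertical below 0.06 rad and linear speed of caddy below 0.02 m/s); the robot touches nothing.
It fails at once if the glue bottle, varnish tin, brush, hammer, screwdriver or sanding block is moved more than 30 mm (distance of any of glue, varnish, brush, hammer, screwdriver, sander from where it was at the start of the episode above 0.03 m).
It fails at once if the caddy is let go more than 20 mm above the mat (contact force between the fingers and caddy below 0.05 N and z of caddy in the frame of mat above 0.023 m).
It also fails if it takes over 64 s, if anything falls off the work surface, if the arm or the gripper's body presses on something with over 40 N, if the wrist force passes 120 N, or if a joint passes its speed limit or range.

## Working session

There is one attempt and no reset: what is moved stays moved. The work goes in short steps, Python scripts to look and compute and a shell command to move; the robot and the scene stay as the last step left them, time stands still between calls to the robot, and variables do not carry over. Pictures are saved under pics/ and viewed, at most 10 in all, crops included, and the job is handed in when it is done.

```bash
ls; python3 -m handwheel --help 2>&1 | head -40; mkdir -p pics
cat > h.py <<'E'
import numpy as np, cv2, json
from station import r
from scipy.spatial.transform import Rotation as R
def snap(c,name=None):
    s=r.snapshot(c)
    if name: cv2.imwrite(f'pics/{name}.png',s['frame'])
    f=210/np.tan(np.radians(s['vertical_fov'])/2)
    M=cv2.Rodrigues(np.array(s['rvec'],float))[0]; t=np.array(s['tvec'],float).ravel()
    return dict(img=s['frame'],f=f,c=np.array([s['cx'],s['cy']]),k=s['k1'],M=M,t=t)
def proj(C,P):
    q=np.atleast_2d(P)@C['M'].T+C['t']; a=q[:,:2]/q[:,2:]
    return a*(1+C['k']*(a**2).sum(1,keepdims=True))*C['f']+C['c']
def onz(C,uv,z):
    d=(np.array(uv,float)-C['c'])/C['f']; a=d.copy()
    for _ in range(20): a=d/(1+C['k']*(a@a))
    o=-C['M'].T@C['t']; v=C['M'].T@np.array([*a,1]); return o+v*(z-o[2])/v[2]
E
python3 - <<'E'
from h import *
print(r.get_state())
for c in('scene','top'):
    C=snap(c,c); print(c,C['f'],C['c'],C['k'],(-C['M'].T@C['t']).round())
    for l in ['caddy','caddy_grip','caddy_lip','mat','rack','dowel1','glue','varnish','brush','hammer','screwdriver','sander']:
        print(l,[(np.round(d['uv']).tolist(),round(d['confidence'],2)) for d in r.find_in(c,l)][:6])
E
```

```text
pics
invalid input: not JSON, or not a number
{'t': 0.0, 'joint_pos': array([ 1.11310533e+00,  2.64761745e-01,  1.60540714e+00,  5.67031328e-06,
        1.27368060e+00, -3.68692577e-02]), 'qd': array([ 0.00040394, -0.0012065 ,  0.00203985, -0.00086133,  0.00016028,
       -0.00172088]), 'tau': array([ 1.15151906e-03, -5.15143204e+01, -3.67299736e+01, -2.75940656e-04,
        1.34132768e-02, -2.11412788e-05]), 'tool_pos': array([275.39788435, 615.45161981, 229.93833587]), 'tcp_rot': array([ 2.08862408e-01,  9.77944386e-01, -1.09342726e-03, -2.78827139e-04]), 'force': array([ 0.73973298,  0.3336454 , -0.33171282]), 'ft_torque': array([-0.02287709,  0.00713208,  0.01559803]), 'gripper_force': 0.0, 'gripper_width': 1.0004545641729223}
scene 520.696964349687 [271.79226544 209.86764052] 0.04499667997834357 [1229.  396. 1163.]
caddy [([340.0, 247.0], 0.85), ([342.0, 242.0], 0.35)]
caddy_grip [([346.0, 247.0], 0.65)]
caddy_lip [([345.0, 248.0], 0.62)]
mat [([370.0, 264.0], 0.7), ([424.0, 322.0], 0.16)]
rack [([219.0, 179.0], 0.57)]
dowel1 [([351.0, 322.0], 0.83), ([389.0, 186.0], 0.78), ([35
[... 328 characters left out ...]
241914] -0.0437762120814942 [ 310.  -10. 1053.]
caddy [([190.0, 229.0], 0.98)]
caddy_grip [([190.0, 232.0], 0.63), ([184.0, 241.0], 0.4)]
caddy_lip [([188.0, 234.0], 0.78)]
mat [([199.0, 264.0], 0.88), ([184.0, 248.0], 0.27)]
rack [([366.0, 247.0], 0.74)]
dowel1 [([195.0, 218.0], 0.83), ([164.0, 164.0], 0.74), ([185.0, 250.0], 0.69), ([175.0, 330.0], 0.69), ([184.0, 241.0], 0.67), ([191.0, 224.0], 0.61)]
glue [([278.0, 111.0], 0.68), ([198.0, 264.0], 0.65)]
varnish [([276.0, 108.0], 0.67), ([325.0, 113.0], 0.57), ([233.0, 120.0], 0.55)]
brush [([286.0, 205.0], 0.79), ([370.0, 248.0], 0.61)]
hammer [([102.0, 190.0], 0.85), ([364.0, 246.0], 0.67)]
screwdriver []
sander [([230.0, 119.0], 0.67)]
```

```bash
python3 -c "
import cv2
for n in('top','scene'):
    cv2.imwrite(f'pics/{n}_b.png',cv2.resize(cv2.imread(f'pics/{n}.png'),(800,600),interpolation=cv2.INTER_CUBIC))"
```

```text
(no output)
```

View pics/top_b.png

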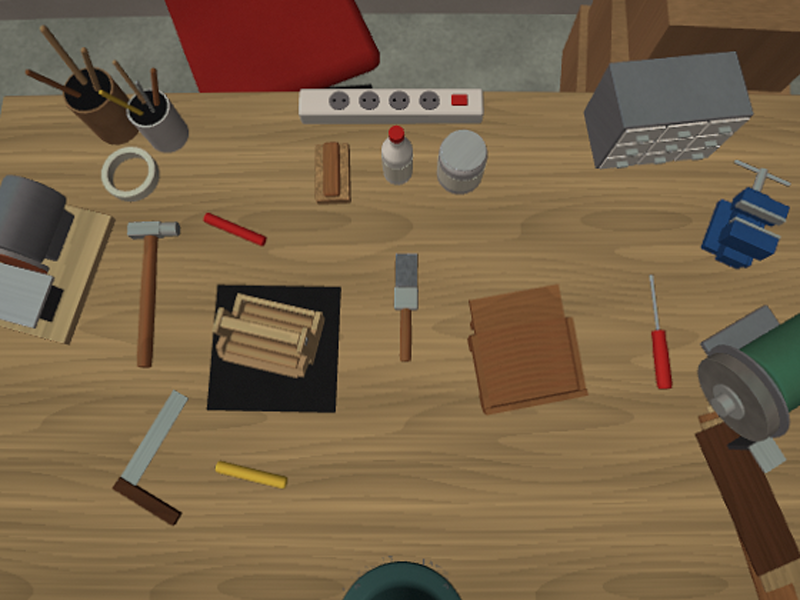

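View pics/scene_b.png

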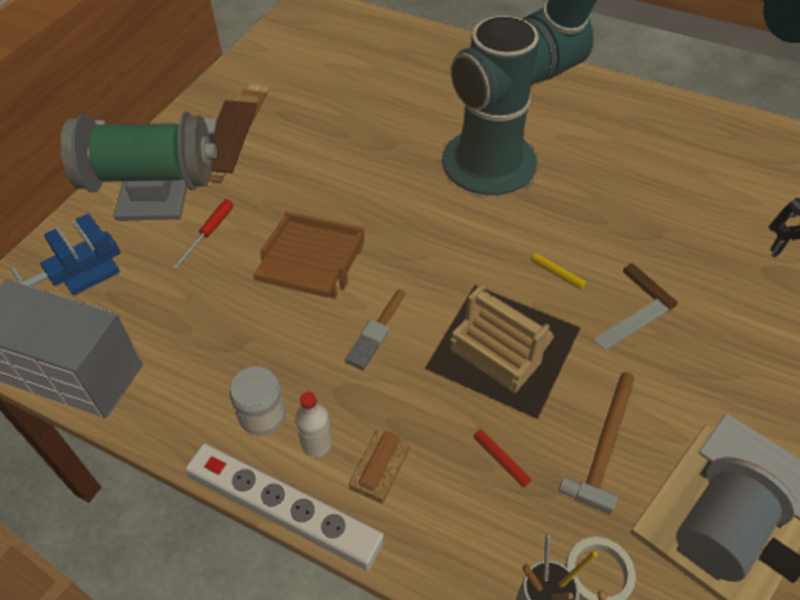

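The top view shows the caddy on the black mat at about (265,335)/800, with the bar running roughly sideways. The rack is at (528,348), the brush at (405,310), and the red look-alike dowel at (235,229) and the yellow one at (251,474) both lie outside the caddy. The scene view agrees: five blanks inside the caddy at (498,345).

Rows have no pitch, so I need to know what the documented "approached as far as the arm can" does to the tool's tilt. I'll test it in free air, upwards.

```bash
python3 -m handwheel '[{"tz":-6.25},{"tz":-6.25},{"tz":-6.25},{"tz":-6.25},{"tz":-6.25},{"tz":-6.25},{"tz":-6.25},{"tz":-6.25}]'; python3 -m handwheel '[{"tz":-6.25},{"tz":-6.25}]'; python3 -c "
from h import *
s=r.get_state();print(s['joint_pos'].round(3),R.from_quat(s['tcp_rot']).as_matrix().round(3))"
```

```text
[ 1.113  0.264  1.604  0.     1.274 -0.037] [[-0.913  0.408 -0.   ]
 [ 0.408  0.913  0.   ]
 [ 0.    -0.    -1.   ]]$[0]: bad value
$[0]: bad value
```

Run:
```python
from h import *
from scipy.optimize import least_squares
def T(x,y,z,a): 
    return np.array([x,y,z]),R.from_euler('z',a)
# known points by class from stored pictures are projected after a click-free colour measurement
for c in('top','scene'):
    C=snap(c); hsv=cv2.cvtColor(C['img'],cv2.COLOR_BGR2HSV); 
    m=((hsv[...,2]<45)).astype('uint8')
    n,l,st,ce=cv2.connectedComponentsWithStats(cv2.morphologyEx(m,cv2.MORPH_OPEN,np.ones((3,3))))
    for i in range(1,n):
        if st[i,4]>800:
            ct=cv2.findContours((l==i).astype('uint8'),0,2)[0][0]; h=cv2.convexHull(ct)
            q=cv2.approxPolyDP(h,6,True)[:,0]
            print(c,st[i],[onz(C,p,3)[:2].round().tolist() for p in q])
    for nme,uv in {'glue':(278,111),'varnish':(323,113),'brush':(284,215),'rack':(369,244),'grinder':(525,270),'discsander':(25,180)}.items():
        if c=='top': print(nme,onz(C,uv,0).round())
```

```text
top [ 145  200   93   89 4289] [[561.0, 110.0], [345.0, 115.0], [350.0, 329.0], [564.0, 323.0]]
glue [807.   7.   0.]
varnish [ 801. -112.    0.]
brush [526.  -8.   0.]
rack [ 452. -218.    0.]
grinder [ 385. -603.    0.]
discsander [620. 665.   0.]
```

```bash
python3 -m handwheel '[{"tx":0,"ty":0,"tz":-6.25,"roll":0}]'; python3 -m handwheel '[{"tx":0,"ty":0,"tz":-6,"roll":0},{"tx":0,"ty":0,"tz":-6,"roll":0}]' -
```

```text
t: 1.52
tool_pos: [273.8, 612.2, 286.1]
tcp_rot: [0.209, 0.978, -0.007, -0.002]
force: [0.7, 0.5, -0.3]
gripper_width: 1.0
gripper_force: 0.0
t: 1.78
tool_pos: [275.6, 615.9, 415.6]
tcp_rot: [0.209, 0.978, 0.0, 0.0]
force: [1.1, 0.2, -0.1]
gripper_width: 1.0
gripper_force: 0.0
```

```bash
python3 -m handwheel '[{"tx":0,"ty":0,"tz":-6.25,"roll":0},{"tx":0,"ty":0,"tz":-6.25,"roll":0},{"tx":0,"ty":0,"tz":-6.25,"roll":0},{"tx":0,"ty":0,"tz":-6.25,"roll":0},{"tx":0,"ty":0,"tz":-6.25,"roll":0},{"tx":0,"ty":0,"tz":-6.25,"roll":0}]'; python3 -c "
from h import *
s=r.get_state();print(s['joint_pos'].round(3),R.from_quat(s['tcp_rot']).as_matrix()[:,2].round(3))"
```

```text
t: 2.52
tool_pos: [268.7, 599.9, 746.4]
tcp_rot: [0.209, 0.978, 0.007, 0.001]
force: [-2.0, -6.8, 10.6]
gripper_width: 1.002
gripper_force: 0.0
[ 1.111e+00  4.940e-01  3.100e-01  1.000e-03  2.322e+00 -3.800e-02] [ 0.006  0.013 -1.   ]
```

```bash
for i in 1 ; do python3 -m handwheel '[{"tx":0,"ty":0,"tz":-6,"roll":0},{"tx":0,"ty":0,"tz":-6,"roll":0},{"tx":0,"ty":0,"tz":-6,"roll":0}]'; done; python3 -c "
from h import *
s=r.get_state();print(s['joint_pos'].round(3),R.from_quat(s['tcp_rot']).as_matrix()[:,2].round(3))"
```

```text
t: 2.9
tool_pos: [235.9, 527.1, 820.8]
tcp_rot: [0.209, 0.977, 0.045, 0.01]
force: [-0.5, 0.5, 0.1]
gripper_width: 0.999
gripper_force: 0.0
[ 1.104  0.372  0.311  0.006  2.366 -0.041] [ 0.038  0.085 -0.996]
```

```bash
python3 -m handwheel '[{"tx":0,"ty":0,"tz":-6,"roll":0},{"tx":0,"ty":0,"tz":-6,"roll":0},{"tx":0,"ty":0,"tz":-6,"roll":0}]';  python3 -c "
from h import *
s=r.get_state();print(s['joint_pos'].round(3),R.from_quat(s['tcp_rot']).as_matrix()[:,2].round(3))"
python3 -m handwheel '[{"tx":0,"ty":0,"tz":6,"roll":0},{"tx":0,"ty":0,"tz":6,"roll":0},{"tx":0,"ty":0,"tz":0,"roll":0}]';  python3 -c "
from h import *
s=r.get_state();print(s['joint_pos'].round(3),R.from_quat(s['tcp_rot']).as_matrix()[:,2].round(3))"
```

```text
t: 3.28
tool_pos: [202.9, 453.4, 878.8]
tcp_rot: [0.208, 0.975, 0.08, 0.017]
force: [0.3, 1.0, -0.1]
gripper_width: 0.996
gripper_force: 0.0
[ 1.093  0.26   0.312  0.014  2.406 -0.046] [ 0.067  0.149 -0.987]
t: 3.65
tool_pos: [211.9, 472.9, 762.0]
tcp_rot: [0.209, 0.976, 0.064, 0.013]
force: [1.2, 2.1, -0.5]
gripper_width: 1.005
gripper_force: 0.0
[ 1.095  0.043  0.873  0.01   2.095 -0.049] [ 0.052  0.12  -0.991]
```

```bash
python3 -m handwheel '[{"tx":0,"ty":-3,"tz":5,"roll":0},{"tx":0,"ty":-3,"tz":5,"roll":0},{"tx":0,"ty":-3,"tz":5,"roll":0},{"tx":0,"ty":-4,"tz":4,"roll":0},{"tx":0,"ty":-4,"tz":4,"roll":0}]' |head -3;  python3 -c "
from h import *
s=r.get_state();print(s['joint_pos'].round(3),R.from_quat(s['tcp_rot']).as_matrix()[:,2].round(3))"
python3 -m handwheel '[{"tx":0,"ty":-6,"tz":0,"roll":0},{"tx":0,"ty":-6,"tz":0,"roll":0}]'|head -3;  python3 -c "
from h import *
s=r.get_state();print(s['joint_pos'].round(3),R.from_quat(s['tcp_rot']).as_matrix()[:,2].round(3))"
python3 -m handwheel '[{"tx":0,"ty":-6,"tz":0,"roll":0},{"tx":0,"ty":-6,"tz":0,"roll":0}]'|head -3;  python3 -c "
from h import *
s=r.get_state();print(s['joint_pos'].round(3),R.from_quat(s['tcp_rot']).as_matrix()[:,2].round(3))"
```

```text
t: 4.28
tool_pos: [158.7, 354.0, 531.8]
tcp_rot: [0.208, 0.974, 0.085, 0.019]
[ 1.074 -0.438  1.722  0.012  1.683 -0.074] [ 0.072  0.158 -0.985]
t: 4.53
tool_pos: [109.6, 244.4, 513.0]
tcp_rot: [0.208, 0.974, 0.084, 0.019]
[ 1.031 -0.678  1.876  0.02   1.772 -0.114] [ 0.071  0.157 -0.985]
t: 4.78
tool_pos: [60.3, 135.1, 494.2]
tcp_rot: [0.207, 0.974, 0.085, 0.02]
[ 0.878 -0.928  1.983  0.046  1.916 -0.255] [ 0.075  0.157 -0.985]
```

```bash
python3 -m handwheel '[{"tx":0,"ty":6,"tz":0,"roll":0},{"tx":0,"ty":6,"tz":0,"roll":0},{"tx":0,"ty":6,"tz":3,"roll":0},{"tx":0,"ty":4,"tz":5,"roll":0},{"tx":0,"ty":0,"tz":6,"roll":0},{"tx":0,"ty":0,"tz":6,"roll":0},{"tx":0,"ty":0,"tz":6,"roll":0}]' |head -3;  python3 -c "
from h import *
s=r.get_state();print(s['joint_pos'].round(3),R.from_quat(s['tcp_rot']).as_matrix()[:,2].round(3))"
python3 -m handwheel '[{"tx":0,"ty":-6,"tz":0,"roll":0},{"tx":0,"ty":-6,"tz":0,"roll":0}]'|head -3;  python3 -c "
from h import *
s=r.get_state();print(s['joint_pos'].round(3),R.from_quat(s['tcp_rot']).as_matrix()[:,2].round(3))"
python3 -m handwheel '[{"tx":0,"ty":-6,"tz":0,"roll":0},{"tx":0,"ty":-6,"tz":0,"roll":0}]'|head -3;  python3 -c "
from h import *
s=r.get_state();print(s['joint_pos'].round(3),R.from_quat(s['tcp_rot']).as_matrix()[:,2].round(3))"
```

```text
t: 5.65
tool_pos: [168.1, 374.3, 274.5]
tcp_rot: [0.208, 0.974, 0.086, 0.019]
[ 1.078 -0.419  2.169  0.013  1.216 -0.075] [ 0.072  0.159 -0.985]
t: 5.9
tool_pos: [118.4, 263.2, 254.8]
tcp_rot: [0.208, 0.975, 0.082, 0.018]
[ 1.04  -0.714  2.355  0.018  1.334 -0.113] [ 0.068  0.152 -0.986]
t: 6.15
tool_pos: [83.0, 183.7, 238.2]
tcp_rot: [0.208, 0.975, 0.069, 0.016]
[ 0.985 -0.945  2.459  0.022  1.487 -0.165] [ 0.059  0.128 -0.99 ]
```

```bash
python3 - <<'E'
import cv2,numpy as np
t=cv2.imread('pics/top.png'); s=cv2.imread('pics/scene.png')
c=lambda i,x,y:cv2.resize(i[y:y+100,x:x+133],(400,300),interpolation=cv2.INTER_CUBIC)
o=np.vstack([np.hstack([c(t,125,192),c(s,285,188)]),np.hstack([c(t,300,190),c(s,155,130)])])
cv2.imwrite('pics/comp.png',o)
E
cat > fit.py <<'E'
from h import *
from scipy.optimize import least_squares
# planar arm: r=L2 s(j2)+L3 s(j2+j3)+..., data from tool-down-ish poses
D=[(.264,1.604,1.274,675,231.3),(.494,.31,2.322,657.4,746.4),(.372,.311,2.366,577.5,820.8),(.26,.312,2.406,496.8,878.8),(.043,.873,2.095,518.2,762),(-.438,1.722,1.683,388,531.8),(-.419,2.169,1.216,410.3,274.5),(-.945,2.459,1.487,201.6,238.2)]
def f(p):
    a,h,L2,L3,e,LT=p; o=[]
    for j2,j3,j5,r_,z in D:
        q=j2+j3; w=q+j5
        o+=[a+L2*np.sin(j2)+L3*np.sin(q)+e*np.cos(q)+LT*np.sin(w)-r_, h+L2*np.cos(j2)+L3*np.cos(q)-e*np.sin(q)+LT*np.cos(w)-z]
    return o
s=least_squares(f,[0,250,450,450,0,200]); print(s.x.round(1),np.round(s.fun,1))
E
python3 fit.py
```

```text
[  1.3 250.6 510.2 566.    2.  344.4] [-0.1 -0.3  0.2  0.3 -0.1 -0.1 -0.1 -0.2  0.1 -0.1  0.2 -0.2  0.2  0.2
 -0.4  0.3]
```

View pics/comp.png

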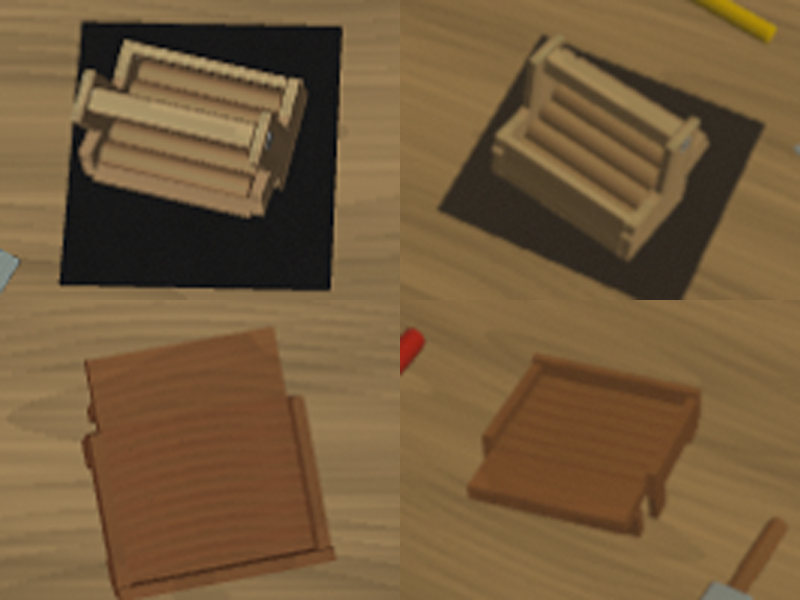

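```bash
cat > pose.py <<'E'
from h import *
from scipy.optimize import least_squares
T,S=snap('top'),snap('scene')
u=lambda a,b,x0,y0,U,V:(x0+(a-U)/3.0075,y0+(b-V)/3)
ct=lambda a,b:u(a,b,125,192,0,0); cs=lambda a,b:u(a,b,285,188,400,0)
rt=lambda a,b:u(a,b,300,190,0,300); rs=lambda a,b:u(a,b,155,130,400,300)
W=lambda p,P:R.from_euler('z',p[2]).apply(P)+[p[0],p[1],p[3] if len(p)>4 else 0]
def res(p,O,z0,n): 
    o=[]
    for C,uv,P in O:
        P=np.array(P,float); 
        if np.isnan(P[2]): P[2]=p[3]
        o.append(proj(C,R.from_euler('z',p[2]).apply(P)+[p[0],p[1],z0])[0]-uv)
    return np.ravel(o)
N=np.nan
CO=[(T,ct(92,90),(9,63,123)),(T,ct(88,112),(-9,63,123)),(T,ct(256,127),(9,-63,123)),(T,ct(252,150),(-9,-63,123)),
 (T,ct(125,40),(58,72,N)),(T,ct(304,80),(58,-72,N)),(S,cs(497,143),(58,-72,N)),(S,cs(630,215),(58,72,N))]
RO=[(T,rt(85,360),(86,76,60)),(T,rt(273,328),(86,-76,60)),(S,rs(470,488),(86,-76,60)),(S,rs(640,528),(86,76,60))]
a=least_squares(res,[455,219,-.2,50],args=(CO,3,1)); print('caddy',a.x.round(3),(a.fun*3).round(1))
b=least_squares(res,[452,-218,.17],args=(RO,0,0)); print('rack',b.x.round(3),(b.fun*3).round(1))
ov=T['img'].copy()
E
python3 pose.py
```

```text
caddy [ 4.63362e+02  2.14975e+02 -2.13000e-01  5.12300e+01] [ 0.8 -1.  -1.8  0.6  2.7 -2.5  0.7 -1.5  0.   4.3 -3.8  1.4 -5.1 -9.6
  3.3  8.9]
rack [ 4.53875e+02 -1.98323e+02  1.78000e-01] [ -6.1   0.1  -6.7  -1.4   0.3  -4.3 -12.3  -7.1]
```

```bash
cat >> pose.py <<'E'
F=[(T,rt(118,598),1),(T,rt(333,556),-1),(S,rs(537,355),-1),(S,rs(700,390),1)]
def res2(p):
    o=[]
    for C,uv,P in RO: o.append(proj(C,R.from_euler('z',p[2]).apply([P[0],np.sign(P[1])*p[6],P[2]])+[p[0],p[1],0])[0]-uv)
    for C,uv,s in F: o.append(proj(C,R.from_euler('z',p[2]).apply([p[3],s*p[4],p[5]])+[p[0],p[1],0])[0]-uv)
    return np.ravel(o)
g=least_squares(res2,[452,-205,.17,-96,86,40,76],loss='soft_l1'); print('rack2',g.x.round(3),(g.fun*3).round(1))
if __name__=='__main__':
    im=[]
    for C,x,y in((T,300,190),(S,155,130)):
        ov=cv2.resize(C['img'][y:y+100,x:x+133],(800,600),interpolation=cv2.INTER_CUBIC)
        ca,sa=np.cos(.192),np.sin(.192)
        for P in [(86,-76,60),(86,76,60)]+[(-90+X*ca,Y,26+X*sa) for X in(0,10.3,30.9,51.5,72.1,92.7,113.3,124) for Y in(-76,76)]:
            q=proj(C,R.from_euler('z',g.x[2]).apply(P)+[*g.x[:2],0])[0]; cv2.circle(ov,(int((q[0]-x)*6.015),int((q[1]-y)*6)),3,(0,255,0),-1)
        im.append(cv2.resize(ov,(400,300)) if 0 else ov)
    cv2.imwrite('pics/ov.png',cv2.resize(np.hstack(im),(800,300),interpolation=cv2.INTER_AREA))
E
python3 pose.py
```

```text
caddy [ 4.63362e+02  2.14975e+02 -2.13000e-01  5.12300e+01] [ 0.8 -1.  -1.8  0.6  2.7 -2.5  0.7 -1.5  0.   4.3 -3.8  1.4 -5.1 -9.6
  3.3  8.9]
rack [ 4.53875e+02 -1.98323e+02  1.78000e-01] [ -6.1   0.1  -6.7  -1.4   0.3  -4.3 -12.3  -7.1]
rack2 [ 4.54066e+02 -2.01461e+02  1.84000e-01 -9.96500e+01  8.54760e+01
  3.96750e+01  7.67310e+01] [ -3.5   0.7  -2.7  -2.3  -3.1  -5.  -13.9  -8.3  -0.8   0.2  -2.2   0.4
  -1.7  -0.5  -0.2  -0.4]
```

View pics/ov.png

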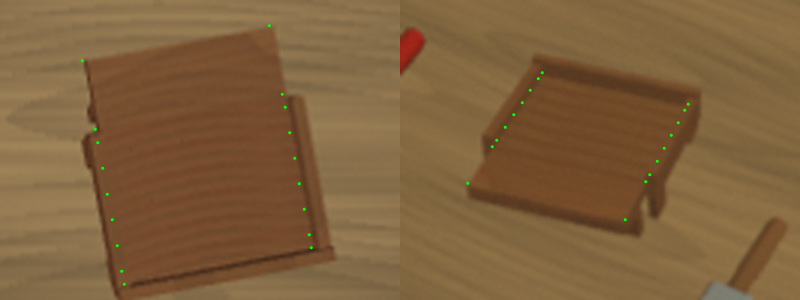

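The overlay in both views fits the rack outline and grooves well, so the rack is at about (454,-203) with yaw 0.18. The caddy is at (463,215) with yaw -0.21.

Rows past the reach limit do tilt the tool, and the tilt is kept. Next I'll measure how strongly this works at the outer limit.

```bash
cat > st.py <<'E'
from h import *
s=r.get_state(); M=R.from_quat(s['tcp_rot']).as_matrix(); z=M[:,2]
print('t',round(s['t'],2),'pos',s['tool_pos'].round(1),'q',s['joint_pos'].round(3)); print(M.round(3).tolist(),'tilt',np.degrees(np.arccos(-z[2])).round(2),'az',np.degrees(np.arctan2(z[1],z[0])).round(1),'F',s['force'].round(1),'gw',round(s['gripper_width'],3),'gf',round(s['gripper_force'],1))
E
python3 -m handwheel '[{"tx":1.6,"ty":6,"tz":0,"roll":0},{"tx":1.6,"ty":6,"tz":0,"roll":0},{"tx":1.6,"ty":6,"tz":0,"roll":0},{"tx":1.6,"ty":6,"tz":0,"roll":0},{"tx":1.6,"ty":6,"tz":0,"roll":0},{"tx":1.6,"ty":6,"tz":0,"roll":0},{"tx":1.6,"ty":6,"tz":0,"roll":0}]' >/dev/null; python3 st.py
python3 -m handwheel '[{"tx":1.6,"ty":6,"tz":0,"roll":0},{"tx":1.6,"ty":6,"tz":0,"roll":0},{"tx":1.6,"ty":6,"tz":0,"roll":0},{"tx":1.6,"ty":6,"tz":0,"roll":0},{"tx":1.6,"ty":6,"tz":0,"roll":0},{"tx":1.6,"ty":6,"tz":0,"roll":0}]' >/dev/null; python3 st.py
python3 -m handwheel '[{"tx":1.2,"ty":6,"tz":0,"roll":0},{"tx":1.2,"ty":6,"tz":0,"roll":0},{"tx":1.2,"ty":6,"tz":0,"roll":0}]' >/dev/null; python3 st.py
```

```text
t 7.22 pos [149.9 613.4 287. ] q [ 1.302  0.065  1.738 -0.021  1.203  0.158]
[[-0.913, 0.404, 0.055], [0.408, 0.904, 0.126], [0.001, 0.137, -0.991]] tilt 7.89 az 66.4 F [0.1 0.4 0.8] gw 1.002 gf 0.0
t 7.97 pos [206.3 968.9 333.2] q [ 1.345  0.847  0.567 -0.025  1.591  0.192]
[[-0.913, 0.404, 0.055], [0.408, 0.904, 0.127], [0.002, 0.138, -0.99]] tilt 7.94 az 66.6 F [0.2 2.7 1.6] gw 1.0 gf 0.0
t 8.35 pos [ 225.  1043.   307.4] q [ 1.342  1.027  0.311 -0.023  1.579  0.188]
[[-0.914, 0.398, 0.073], [0.405, 0.89, 0.212], [0.02, 0.223, -0.975]] tilt 12.96 az 71.1 F [1.1 2.7 4.4] gw 1.0 gf 0.0
```

```bash
python3 -m handwheel '[{"tx":1.2,"ty":6,"tz":-1,"roll":0},{"tx":1.2,"ty":6,"tz":-1,"roll":0},{"tx":1.2,"ty":6,"tz":-1,"roll":0},{"tx":0,"ty":0,"tz":0,"roll":0}]' >/dev/null; python3 st.py; python3 -m handwheel '[{"tx":1,"ty":6.2,"tz":-1,"roll":0},{"tx":1,"ty":6.2,"tz":-1,"roll":0},{"tx":1,"ty":6.2,"tz":-1,"roll":0},{"tx":0,"ty":0,"tz":0,"roll":0}]' >/dev/null; python3 st.py
```

```text
t 8.85 pos [ 234.2 1079.5  338.7] q [ 1.341  1.009  0.311 -0.02   1.462  0.186]
[[-0.917, 0.387, 0.099], [0.397, 0.853, 0.338], [0.046, 0.35, -0.936]] tilt 20.64 az 73.6 F [ 0.4 -0.1  0.1] gw 0.997 gf 0.0
t 9.35 pos [ 248.4 1107.1  387.1] q [ 1.332  0.979  0.311 -0.014  1.357  0.178]
[[-0.919, 0.373, 0.126], [0.387, 0.8, 0.458], [0.07, 0.47, -0.88]] tilt 28.36 az 74.7 F [ 0.3 -0.1  0.3] gw 0.997 gf 0.0
```

```bash
cat > plan.py <<'E'
from h import *
from scipy.optimize import brentq
yc,yr=-.213,.182
Rc=R.from_euler('z',yc)
for th in (30,34):
  for al in (0,10,15,20,25,30,35,40):
    a=np.radians(al); n=Rc.apply([0,-np.sin(a),np.cos(a)])
    Rf=R.from_euler('zy',[yr,0]) ; Rf=R.from_euler('z',yr)*R.from_euler('y',-np.radians(th))
    assert Rf.apply([1,0,0])[2]>0
    Q=lambda p:(Rf*(R.from_rotvec(n*p)*Rc).inv())
    ps=np.linspace(-.5,1.6,400); v=[Q(p).as_rotvec()[2] for p in ps]
    for i in range(399):
        if v[i]*v[i+1]<0 and abs(v[i]-v[i+1])<1:
            p=brentq(lambda p:Q(p).as_rotvec()[2],ps[i],ps[i+1]); w=Q(p).as_rotvec()
            # tilt direction of -z (tool pointing) = w x (-z)
            d=np.cross(w,[0,0,-1]); C1=(Q(p)*Rc)
            x=C1.apply([1,0,0])[2]; y=C1.apply([0,1,0])[2]
            print(th,al,'psi',np.degrees(p).round(1),'gamma',np.degrees(np.linalg.norm(w)).round(1),'az',np.degrees(np.arctan2(d[1],d[0])).round(1),'carry nose',np.degrees(np.arcsin(x)).round(1),'side',np.degrees(np.arcsin(y)).round(1))
E
python3 plan.py
```

```text
30 0 psi 22.6 gamma 30.0 az 10.4 carry nose 27.5 side 11.1
30 10 psi 23.2 gamma 26.1 az 12.2 carry nose 23.6 side 10.5
30 15 psi 23.7 gamma 24.0 az 13.4 carry nose 21.6 side 10.1
30 20 psi 24.5 gamma 21.9 az 14.9 carry nose 19.4 side 9.8
30 25 psi 25.5 gamma 19.6 az 16.8 carry nose 17.1 side 9.4
30 30 psi 26.8 gamma 17.1 az 19.5 carry nose 14.5 side 8.9
30 35 psi 28.5 gamma 14.5 az 23.6 carry nose 11.7 side 8.4
30 40 psi 30.6 gamma 11.5 az 30.5 carry nose 8.5 side 7.8
34 0 psi 22.6 gamma 34.0 az 10.4 carry nose 31.1 side 12.4
34 10 psi 23.2 gamma 30.1 az 12.0 carry nose 27.2 side 11.9
34 15 psi 23.8 gamma 28.0 az 13.0 carry nose 25.2 side 11.6
34 20 psi 24.6 gamma 25.9 az 14.3 carry nose 23.0 side 11.2
34 25 psi 25.6 gamma 23.6 az 15.8 carry nose 20.7 side 10.8
34 30 psi 26.9 gamma 21.1 az 17.9 carry nose 18.1 side 10.4
34 35 psi 28.6 gamma 18.3 az 21.0 carry nose 15.2 side 9.9
34 40 psi 30.8 gamma 15.3 az 25.7 carry nose 12.0 side 9.3
```

```bash
python3 -m handwheel '[{"tx":6,"ty":-1,"tz":0,"roll":0},{"tx":6,"ty":-1,"tz":0,"roll":0},{"tx":6,"ty":-1,"tz":0,"roll":0},{"tx":5,"ty":3,"tz":0,"roll":0},{"tx":2,"ty":6,"tz":0,"roll":0},{"tx":2,"ty":6,"tz":0,"roll":0},{"tx":0,"ty":0,"tz":0,"roll":0}]' >/dev/null; python3 st.py
```

```text
t 10.22 pos [  45.3 1168.9  409.7] q [ 1.543  0.98   0.311 -0.116  1.236  0.386]
[[-0.925, 0.359, 0.125], [0.363, 0.736, 0.571], [0.113, 0.574, -0.811]] tilt 35.8 az 77.7 F [ 0.9 -0.2 -1.3] gw 0.998 gf 0.0
```

```bash
cat > kin.py <<'E'
from h import *
from scipy.optimize import least_squares
E=R.from_euler; C0=E('z',np.pi/2)
LO=np.array([-2.63,-.94,.31,-1.31,0,-2.55]);HI=np.array([2.63,2.18,2.57,4.45,2.66,2.55])
def fk(q):
    a=E('z',q[0]); w=a.apply([1.3+510.2*np.sin(q[1])+566*np.sin(q[1]+q[2])+2*np.cos(q[1]+q[2]),0,250.6+510.2*np.cos(q[1])+566*np.cos(q[1]+q[2])-2*np.sin(q[1]+q[2])])
    Rt=a*E('y',q[1]+q[2])*E('z',q[3])*E('y',q[4])*E('z',q[5])*C0
    return w+344.4*Rt.as_matrix()[:,2],Rt
def ik(p,Rt,q0):
    f=lambda q:np.r_[(fk(q)[0]-p)/100,(fk(q)[1].inv()*Rt).as_rotvec()]
    s=least_squares(f,np.clip(q0,LO+.01,HI-.01),bounds=(LO,HI)); return s.x,np.abs(s.fun).max()
E
cat > a.py <<'E'
from kin import *
s=r.get_state(); q=s['joint_pos']; p,Rt=fk(q); print('fk err',(p-s['tool_pos']).round(1),(Rt.inv()*R.from_quat(s['tcp_rot'])).magnitude().round(4))
Rm=R.from_quat(s['tcp_rot']); M=Rm.as_matrix(); cx=np.array([np.cos(-.213),np.sin(-.213),0])
g=np.array([463.4,215,3])+E('z',-.213).apply([0,6,114]); tcp=g+19*M[:,2]; print('tcp',tcp.round(1))
for sg in(1,-1):
    ps=np.arctan2(-sg*cx@M[:,0],sg*cx@M[:,1]); Rg=Rm*E('z',ps); print('roll',np.degrees(ps).round(1),'align err',np.degrees(np.arccos(abs(Rg.as_matrix()[:,1]@cx))).round(2))
    qq=q.copy(); qq[5]+=ps
    for k in range(1,11): qq,e=ik(s['tool_pos']+(tcp+[0,0,120]-s['tool_pos'])*k/10,Rg,qq)
    print(qq.round(2),e); qq,e=ik(tcp,Rg,qq); print(qq.round(2),e)
    for k in range(1,15): qq,e=ik(tcp+(np.array([900,320,450])-tcp)*k/14,Rg,qq)
    print('far',qq.round(2),round(e,3))
    for k in range(1,15): qq,e=ik(np.array([900,320,450])*(1-k/14)+np.array([570,-180,170])*k/14,Rg*E('z',-np.radians(28)*k/14),qq)
    print('pour (no Q)',qq.round(2),round(e,3))
E
python3 a.py
```

```text
Traceback (most recent call last):
  File "a.py", line 2, in <module>
    s=r.get_state(); q=s['joint_pos']; p,Rt=fk(q); print('fk err',(p-s['tool_pos']).round(1),(Rt.inv()*R.from_quat(s['tcp_rot'])).magnitude().round(4))
                                                                                             ^^^^^^^^^^^^^^^^^^^^^^^^^^^^^^^^^^^^^^^^^^^^^^^^^^^^^^
AttributeError: 'float' object has no attribute 'round'
```

```bash
sed -i 's/.magnitude().round(4)/.magnitude()/' a.py; python3 a.py
```

```text
fk err [24.5 -2.8 -0.2] 3.6153803757906404e-16
tcp [467.  231.7 101.6]
roll 78.7 align err 0.07
[ 0.08 -0.16  2.19  0.71  1.03 -0.06] 2.780063623752937e-09
[ 0.08  0.01  2.29  0.85  0.84 -0.29] 2.0747847884194925e-14
far [0.14 0.63 0.81 0.58 1.47 0.36] 0.0
pour (no Q) [-0.62  0.32  1.78  0.58  1.36 -1.11] 0.0
roll -101.3 align err 0.07
[ 0.32 -0.25  2.19  0.3   0.88 -2.55] 0.23075445352625856
[ 0.37 -0.11  2.31  0.27  0.61 -2.55] 0.2844628711814528
far [ 0.17  0.69  0.7   0.49  1.56 -2.55] 0.167
pour (no Q) [-0.21 -0.17  2.4  -0.74  0.2  -2.55] 0.919
```

```bash
sed -i 's/+2\*np.cos(q\[1\]+q\[2\]),0,/+2*np.cos(q[1]+q[2]),25,/' kin.py
cat > go.py <<'E'
# world shift needed -> tool-axis centimetres; usage: go.py x y z
from kin import *; import sys
s=r.get_state(); M=R.from_quat(s['tcp_rot']).as_matrix(); d=np.array(list(map(float,sys.argv[1:4])))-s['tool_pos']
print('world d',d.round(1),'tool cm',(M.T@d/10).round(2),'norm',np.linalg.norm(d).round(1)); p,_=fk(s['joint_pos']); print('fk err',(p-s['tool_pos']).round(1))
E
python3 -m handwheel '[{"tx":0,"ty":0,"tz":-3,"roll":10.5},{"tx":0,"ty":0,"tz":-3,"roll":10.5},{"tx":0,"ty":0,"tz":-3,"roll":10.5},{"tx":0,"ty":0,"tz":-3,"roll":10.5},{"tx":0,"ty":0,"tz":-3,"roll":10.5},{"tx":0,"ty":0,"tz":-3,"roll":10.5},{"tx":0,"ty":0,"tz":-3,"roll":10.5},{"tx":0,"ty":0,"tz":-3,"roll":5.2}]' >/dev/null; python3 st.py; python3 go.py 445 135 232
```

```text
t 11.22 pos [  15.  1031.6  605.9] q [ 1.575  0.669  0.473 -0.129  1.388  1.775]
[[0.175, 0.977, 0.124], [0.792, -0.214, 0.572], [0.585, -0.002, -0.811]] tilt 35.82 az 77.8 F [0.3 0.3 0.5] gw 1.0 gf 0.0
world d [ 430.  -896.6 -373.9] tool cm [-85.35  61.3  -15.62] norm 1062.4
fk err [-0.5 -1.6 -0.6]
```

```bash
python3 -m handwheel '[{"tx":-5,"ty":3.6,"tz":-0.6,"roll":0},{"tx":-5,"ty":3.6,"tz":-0.6,"roll":0},{"tx":-5,"ty":3.6,"tz":-0.6,"roll":0},{"tx":-5,"ty":3.6,"tz":-0.6,"roll":0},{"tx":-5,"ty":3.6,"tz":-0.6,"roll":0},{"tx":-5,"ty":3.6,"tz":-0.6,"roll":0},{"tx":-5,"ty":3.6,"tz":-0.6,"roll":0},{"tx":-5,"ty":3.6,"tz":-0.6,"roll":0}]' >/dev/null; python3 st.py; python3 -m handwheel '[{"tx":-5,"ty":3.6,"tz":-0.6,"roll":0},{"tx":-5,"ty":3.6,"tz":-0.6,"roll":0},{"tx":-5,"ty":3.6,"tz":-0.6,"roll":0},{"tx":-5,"ty":3.6,"tz":-0.6,"roll":0},{"tx":-5,"ty":3.6,"tz":-0.6,"roll":0},{"tx":-5,"ty":3.6,"tz":-0.6,"roll":0}]' >/dev/null; python3 st.py; python3 go.py 453.4 168.8 190.8
```

```text
t 12.22 pos [219.3 634.9 416.4] q [ 1.135 -0.185  1.854  0.168  0.865  1.277]
[[0.169, 0.978, 0.126], [0.792, -0.211, 0.572], [0.586, 0.003, -0.81]] tilt 35.88 az 77.6 F [ 0.5 -0.4  0.8] gw 1.002 gf 0.0
t 12.97 pos [375.9 330.  271.3] q [ 0.309 -0.364  2.25   0.639  1.008  0.238]
[[0.167, 0.977, 0.129], [0.794, -0.211, 0.571], [0.585, 0.007, -0.811]] tilt 35.8 az 77.2 F [ 1.   0.1 -0.5] gw 0.999 gf 0.0
world d [  77.5 -161.2  -80.5] tool cm [-16.21  10.92  -1.67] norm 196.2
fk err [ 1.  -1.3 -0.7]
```

```bash
python3 -m handwheel '[{"tx":-5,"ty":3.4,"tz":-0.5,"roll":0},{"tx":-5,"ty":3.4,"tz":-0.5,"roll":0},{"tx":-4,"ty":2.7,"tz":-0.4,"roll":0},{"tx":-2.2,"ty":1.4,"tz":-0.2,"roll":0},{"tx":0,"ty":0,"tz":0,"roll":0},{"tx":0,"ty":0,"tz":0,"roll":0}]' >/dev/null; python3 st.py; python3 go.py 453.4 168.8 190.8
python3 - <<'E'
from h import *
T,S=snap('top'),snap('scene')
s=r.get_state(); g=s['tool_pos']; 
for C in(T,S): print(proj(C,g)[0].round(), [ (l,[d['uv'] for d in r.find_in('top' if C is T else 'scene',l)][:1]) for l in('caddy_grip',)])
c=lambda i,x,y:cv2.resize(i[y:y+150,x:x+100],(400,600),interpolation=cv2.INTER_CUBIC)
for C in(T,S): cv2.circle(C['img'],tuple(int(v) for v in proj(C,[463.4,215,126])[0].round()),1,(0,255,0),-1)
cv2.imwrite('pics/ap.png',np.hstack([c(T['img'],140,160),c(S['img'],295,150)]))
E
```

```text
t 13.72 pos [451.6 170.9 189. ] q [-0.127 -0.158  2.256  0.709  1.1   -0.267]
[[0.169, 0.978, 0.126], [0.795, -0.21, 0.569], [0.583, 0.004, -0.813]] tilt 35.65 az 77.5 F [-0.5  0.  -1.1] gw 0.999 gf 0.0
world d [ 1.8 -2.1  1.8] tool cm [-0.04  0.22 -0.24] norm 3.3
fk err [ 0.7 -1.9 -0.7]
[196. 233.] [('caddy_grip', [[173.4, 229.7]])]
[343. 190.] [('caddy_grip', [[345.2, 249.3]])]
```

View pics/ap.png

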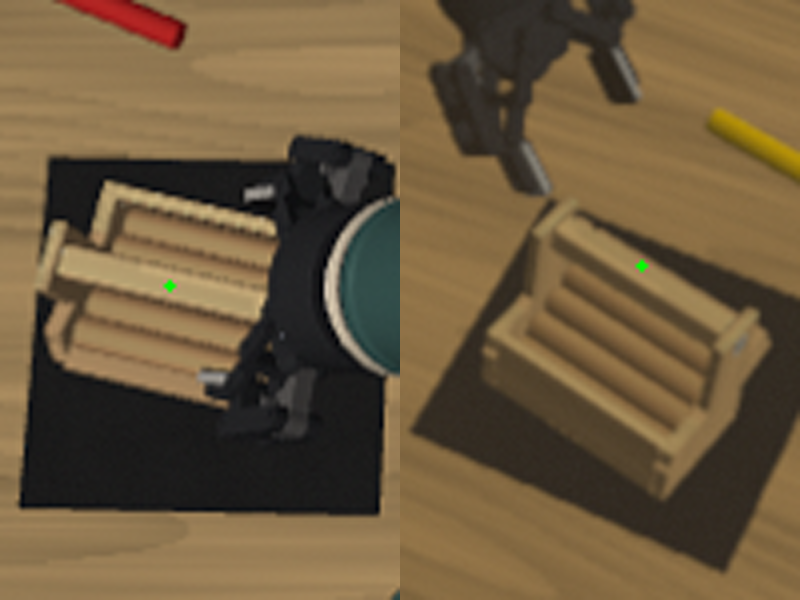

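The top crop shows the fingers straddling the bar line, with pads at about (258,192) and (212,380). The predicted bar centre, at (170,285) in the top crop and (641,265) in the scene crop, lies on the bar. This is the plywood caddy holding the plain beech dowels; the red and yellow ones lie outside it. I'll advance and grip.

```bash
python3 -m handwheel '[{"tx":0,"ty":0.1,"tz":3,"roll":0},{"tx":0,"ty":0.1,"tz":3,"roll":0},{"tx":0,"ty":0,"tz":2.5,"roll":0},{"tx":0,"ty":0,"tz":1.6,"roll":0},{"tx":0,"ty":0,"tz":0.7,"roll":0},{"tx":0,"ty":0,"tz":0,"roll":0}]' ; python3 go.py 467 231.7 101.6
```

```text
t: 14.68
tool_pos: [465.6, 232.6, 99.7]
tcp_rot: [0.74, 0.599, 0.238, -0.192]
force: [-0.3, -0.9, -0.5]
gripper_width: 0.997
gripper_force: 0.0
world d [ 1.4 -0.9  1.9] tool cm [ 0.07  0.16 -0.19] norm 2.6
fk err [ 0.3 -1.8 -0.6]
```

```bash
python3 -m handwheel '[{"tx":0,"ty":0,"tz":-0.1,"roll":0},{"tx":0,"ty":0,"tz":0,"roll":0},{"tx":0,"ty":0,"tz":0,"roll":0},{"tx":0,"ty":0,"tz":0,"roll":0},{"tx":0,"ty":0,"tz":0,"roll":0},{"tx":0,"ty":0,"tz":0,"roll":0}]' 0 80; python3 st.py
```

```text
t: 15.42
tool_pos: [466.0, 231.5, 100.7]
tcp_rot: [0.74, 0.599, 0.239, -0.191]
force: [0.3, -2.6, 2.8]
gripper_width: 0.198
gripper_force: 78.3
t 15.43 pos [466.  231.5 100.7] q [ 0.021  0.008  2.297  0.835  0.869 -0.337]
[[0.169, 0.978, 0.124], [0.795, -0.21, 0.569], [0.582, 0.002, -0.813]] tilt 35.62 az 77.7 F [ 0.3 -2.6  2.8] gw 0.198 gf 78.3
```

```bash
python3 -m handwheel '[{"tx":0.6,"ty":0,"tz":-0.8,"roll":0},{"tx":1.2,"ty":0,"tz":-1.6,"roll":0},{"tx":1.2,"ty":0,"tz":-1.6,"roll":0},{"tx":1.2,"ty":0,"tz":-1.6,"roll":0},{"tx":0.6,"ty":0,"tz":-0.8,"roll":0},{"tx":0,"ty":0,"tz":0,"roll":0},{"tx":0,"ty":0,"tz":0,"roll":0}]' ; python3 go.py 860 345 440
cat > b.py <<'E'
from kin import *
Rm=R.from_quat(r.get_state()['tcp_rot']); q=r.get_state()['joint_pos']
for p in ((860,345,440),(900,360,440),(940,375,440),(980,392,440)):
    p=np.array(p,float); x,e=ik(p,Rm,[.2,.6,.8,.6,1.4,.3]); print(p,x.round(2),round(e,3))
E
python3 b.py
```

```text
t: 16.3
tool_pos: [464.8, 233.3, 179.2]
tcp_rot: [0.74, 0.599, 0.237, -0.192]
force: [0.3, 0.7, -4.3]
gripper_width: 0.2
gripper_force: 78.0
world d [395.2 111.7 260.8] tool cm [ 30.77  36.31 -10.07] norm 486.5
fk err [ 0.6 -1.8 -0.7]
[860. 345. 440.] [0.15 0.55 0.96 0.58 1.42 0.33] 0.0
[900. 360. 440.] [0.16 0.65 0.8  0.58 1.46 0.37] 0.0
[940. 375. 440.] [0.17 0.78 0.6  0.57 1.52 0.42] 0.0
[980. 392. 440.] [0.18 0.95 0.31 0.57 1.6  0.49] 0.006
```

```bash
cat > ev.py <<'E'
from kin import *; import os
s=r.get_state(); Rt=R.from_quat(s['tcp_rot'])
Rg=R.from_quat([0.74,0.599,0.239,-0.191]); Rrel=Rg.inv()*E('z',-.213); REL=Rrel
def info(Rcad):
    M=Rcad.as_matrix(); return [float(np.degrees(v).round(1)) for v in(np.arcsin(M[2,0]),np.arcsin(M[2,1]),np.arctan2(M[1,0],M[0,0]))]
def az(z): return float(np.degrees(np.arccos(-z[2])).round(1)),float(np.degrees(np.arctan2(z[1],z[0])).round(1))
if __name__=='__main__':
    z=Rt.as_matrix()[:,2]; print('now nose,side,yaw',info(Rt*Rrel),'axis',az(z))
    for th in(29,32,35):
        Rf=E('z',.182)*E('y',-np.radians(th)); zs=(Rf*Rrel.inv()).as_matrix()[:,2]
        u=zs-z*(z@zs); u/=np.linalg.norm(u)
        # best roll from here
        w=min(np.radians(np.arange(-80,40,.5)),key=lambda p:((Rt*E('z',p)*Rrel).inv()*Rf).magnitude())
        print(th,'target axis',az(zs),'needs',np.degrees(np.arccos(z@zs)).round(1),'toward',u.round(2),'| best roll now',np.degrees(w).round(1),info(Rt*E('z',w)*Rrel))
E
python3 ev.py
```

```text
now nose,side,yaw [-0.2, -0.1, -12.2] axis (35.6, 78.0)
29 target axis (44.8, 66.2) needs 11.9 toward [0.8  0.43 0.42] | best roll now -35.0 [19.3, -4.9, 17.5]
32 target axis (46.5, 63.9) needs 14.3 toward [0.82 0.41 0.41] | best roll now -36.5 [20.0, -5.3, 18.8]
35 target axis (48.3, 61.7) needs 16.7 toward [0.83 0.39 0.4 ] | best roll now -38.5 [21.0, -5.9, 20.7]
```

```bash
python3 go.py 870 500 500
```

```text
world d [405.2 266.7 320.8] tool cm [46.76 34.05 -6.02] norm 581.6
fk err [ 0.6 -1.8 -0.7]
```

```bash
python3 -m handwheel '[{"tx":1.2,"ty":0.9,"tz":-0.2,"roll":0},{"tx":2.4,"ty":1.7,"tz":-0.3,"roll":0},{"tx":3.6,"ty":2.6,"tz":-0.5,"roll":0},{"tx":4.4,"ty":3.2,"tz":-0.6,"roll":0},{"tx":4.4,"ty":3.2,"tz":-0.6,"roll":0},{"tx":4.4,"ty":3.2,"tz":-0.6,"roll":0},{"tx":4.4,"ty":3.2,"tz":-0.6,"roll":0},{"tx":4.4,"ty":3.2,"tz":-0.6,"roll":0}]' >/dev/null; python3 -m handwheel '[{"tx":4.4,"ty":3.2,"tz":-0.6,"roll":0},{"tx":4.4,"ty":3.2,"tz":-0.6,"roll":0},{"tx":4,"ty":2.9,"tz":-0.5,"roll":0},{"tx":3,"ty":2,"tz":-0.4,"roll":0},{"tx":1.5,"ty":1,"tz":-0.2,"roll":0},{"tx":0,"ty":0,"tz":0,"roll":0}]' >/dev/null; python3 st.py; python3 ev.py
```

```text
t 18.05 pos [865.1 498.8 500.6] q [0.322 0.692 0.631 0.527 1.484 0.576]
[[0.169, 0.978, 0.121], [0.796, -0.208, 0.569], [0.582, -0.0, -0.813]] tilt 35.57 az 78.0 F [ 0.4  0.5 -3.6] gw 0.196 gf 78.5
now nose,side,yaw [-0.2, -0.1, -12.1] axis (35.6, 78.0)
29 target axis (44.8, 66.2) needs 11.9 toward [0.8  0.43 0.42] | best roll now -35.0 [19.3, -4.9, 17.5]
32 target axis (46.5, 63.9) needs 14.3 toward [0.82 0.4  0.4 ] | best roll now -36.5 [20.0, -5.3, 18.9]
35 target axis (48.3, 61.7) needs 16.7 toward [0.83 0.39 0.4 ] | best roll now -38.5 [21.0, -5.9, 20.7]
```

```bash
python3 -m handwheel '[{"tx":1.2,"ty":1.2,"tz":0,"roll":0},{"tx":2,"ty":2,"tz":0,"roll":0},{"tx":2.5,"ty":2.6,"tz":0,"roll":0},{"tx":2.5,"ty":2.6,"tz":0,"roll":0},{"tx":2.5,"ty":2.6,"tz":0,"roll":0},{"tx":2.5,"ty":2.6,"tz":0,"roll":0},{"tx":0,"ty":0,"tz":0,"roll":0}]' >/dev/null; python3 st.py; python3 ev.py
```

```text
t 18.93 pos [928.7 536.7 530.1] q [0.336 0.869 0.311 0.529 1.494 0.657]
[[0.156, 0.965, 0.21], [0.753, -0.254, 0.607], [0.639, 0.064, -0.766]] tilt 39.98 az 70.9 F [-0.2 -0.6 -4.6] gw 0.198 gf 80.2
now nose,side,yaw [3.5, 4.2, -14.8] axis (40.0, 70.9)
29 target axis (44.8, 66.2) needs 5.7 toward [0.75 0.41 0.53] | best roll now -34.5 [24.3, -2.7, 13.7]
32 target axis (46.5, 63.9) needs 8.1 toward [0.79 0.36 0.5 ] | best roll now -36.5 [25.4, -3.4, 15.6]
35 target axis (48.3, 61.7) needs 10.5 toward [0.81 0.33 0.49] | best roll now -38.0 [26.2, -3.9, 17.0]
```

```bash
python3 -m handwheel '[{"tx":2,"ty":2,"tz":0,"roll":0},{"tx":2.6,"ty":2.6,"tz":0,"roll":0},{"tx":2.6,"ty":2.6,"tz":0,"roll":0},{"tx":2.6,"ty":2.6,"tz":0,"roll":0},{"tx":2.6,"ty":2.6,"tz":0,"roll":0},{"tx":0,"ty":0,"tz":0,"roll":0},{"tx":0,"ty":0,"tz":0,"roll":0}]' >/dev/null; python3 st.py; python3 ev.py
```

```text
t 19.8 pos [959.9 552.4 553.1] q [0.341 0.868 0.312 0.539 1.373 0.661]
[[0.136, 0.942, 0.306], [0.701, -0.31, 0.642], [0.7, 0.127, -0.703]] tilt 45.34 az 64.5 F [-0.2 -0.2 -3.7] gw 0.196 gf 80.3
now nose,side,yaw [7.1, 9.2, -18.3] axis (45.3, 64.5)
29 target axis (44.8, 66.2) needs 1.3 toward [-0.94  0.11 -0.31] | best roll now -35.0 [30.2, -0.1, 9.8]
32 target axis (46.5, 63.9) needs 1.3 toward [0.64 0.41 0.65] | best roll now -36.5 [31.0, -0.7, 11.2]
35 target axis (48.3, 61.7) needs 3.7 toward [0.77 0.26 0.58] | best roll now -38.5 [32.1, -1.6, 13.2]
```

```bash
python3 -m handwheel '[{"tx":2.6,"ty":2.4,"tz":0,"roll":0},{"tx":0,"ty":0,"tz":0,"roll":0},{"tx":0,"ty":0,"tz":0,"roll":0}]' >/dev/null
cat > pour.py <<'E'
from ev import *; import sys
h=float(sys.argv[1]) if len(sys.argv)>1 else 14
tc=E('z',.213).apply(np.array([466,231.5,100.7])-[463.4,215,3]); lip=np.array([-52,0,62])
RP=np.array([454,-203.5,0]); Rr=E('z',.182); ap=RP+Rr.apply([67,0,56])
def tcp(Rtool,L): return L-(Rtool*REL).apply(lip-tc)
if __name__=='__main__':
    Rt0=Rt; p0=s['tool_pos']; c=Rt*REL; L=p0+c.apply(lip-tc); print('lip in apron',Rr.inv().apply(L-ap).round(1),'now',info(c))
    q=[-.35,.4,1.7,.6,1.4,-.9]
    for ps in map(float,sys.argv[2:]):
        Rn=Rt*E('z',np.radians(ps)); P=tcp(Rn,ap+[0,0,h]); q,e=ik(P,Rn,q); C=Rn*REL
        org=P-C.apply(tc); cor=[Rr.inv().apply(org+C.apply(v)-RP) for v in((-24,72,0),(-24,-72,0),(-52,63,56),(-52,-63,56))]
        print(ps,info(C),'TCP',P.round(1),'d tool cm',(Rt0.inv().apply(P-p0)/10).round(2),'q',q.round(2),round(e,3),'feet xz',[v[[0,2]].round().tolist() for v in cor[:2]],'lipends',[ (v[2]-60-(v[0]-86)*.194).round() for v in cor[2:]])
E
python3 st.py; python3 pour.py 14 0 -10 -20 -25 -30 -35 -38 -41 -45
```

```text
t 20.18 pos [964.7 555.  561. ] q [0.342 0.865 0.312 0.54  1.35  0.663]
[[0.13, 0.937, 0.325], [0.69, -0.321, 0.649], [0.712, 0.14, -0.688]] tilt 46.51 az 63.4 F [ 0.3  0.8 -4.2] gw 0.197 gf 80.3
lip in apron [528.1 667.2 460.3] now [7.8, 10.3, -19.0]
0.0 [7.8, 10.3, -19.0] TCP [ 566.1 -196.7  114.7] d tool cm [-88.84 -19.44 -31.  ] q [-0.79  0.38  1.9   0.8   1.29 -0.92] 0.0 feet xz [[137.0, 26.0], [71.0, 1.0]] lipends [np.float64(13.0), np.float64(2.0)]
-10.0 [14.9, 8.6, -11.8] TCP [ 560.9 -188.8  119.7] d tool cm [-88.01 -20.11 -31.  ] q [-0.78  0.36  1.92  0.8   1.29 -1.09] 0.0 feet xz [[135.0, 29.0], [86.0, 7.0]] lipends [np.float64(13.0), np.float64(2.0)]
-20.0 [21.8, 6.0, -4.2] TCP [ 554.2 -181.3  123.6] d tool cm [-87.3  -20.92 -31.  ] q [-0.78  0.34  1.94  0.8   1.29 -1.27] 0.0 feet xz [[131.0, 31.0], [101.0, 16.0]] lipends [np.float64(12.0), np.float64(4.0)]
-25.0 [25.1, 4.4, -0.1] TCP [ 550.5 -177.8  125.1] d tool cm [-87.   -21.37 -31.  ] q [-0.78  0.33  1.95  0.8   1.29 -1.36] 0.0 feet xz [[129.0, 31.0], [108.0, 20.0]] lipends [np.float64(11.0), np.float64(5.0)]
-30.0 [2
[... 345 characters left out ...]
 32.0], [122.0, 31.0]] lipends [np.float64(8.0), np.float64(8.0)]
-38.0 [33.1, -0.8, 11.7] TCP [ 539.4 -169.7  127.5] d tool cm [-86.41 -22.63 -31.  ] q [-0.79  0.3   1.98  0.8   1.29 -1.59] 0.0 feet xz [[123.0, 32.0], [125.0, 34.0]] lipends [np.float64(7.0), np.float64(9.0)]
-41.0 [34.7, -2.2, 14.7] TCP [ 536.6 -168.1  127.8] d tool cm [-86.32 -22.94 -31.  ] q [-0.79  0.3   1.99  0.8   1.29 -1.64] 0.0 feet xz [[122.0, 32.0], [129.0, 38.0]] lipends [np.float64(6.0), np.float64(10.0)]
-45.0 [36.8, -4.1, 18.9] TCP [ 532.8 -166.   127.9] d tool cm [-86.22 -23.36 -31.  ] q [-0.79  0.29  2.    0.8   1.29 -1.71] 0.0 feet xz [[120.0, 32.0], [133.0, 42.0]] lipends [np.float64(5.0), np.float64(12.0)]
```

```bash
python3 -m handwheel '[{"tx":-1,"ty":-0.2,"tz":-0.6,"roll":0},{"tx":-2,"ty":-0.4,"tz":-1.2,"roll":0},{"tx":-3,"ty":-0.6,"tz":-1.9,"roll":0},{"tx":-4.2,"ty":-0.8,"tz":-2.6,"roll":0},{"tx":-4.2,"ty":-0.8,"tz":-2.6,"roll":0},{"tx":-4.2,"ty":-0.8,"tz":-2.6,"roll":0},{"tx":-4.2,"ty":-0.8,"tz":-2.6,"roll":0},{"tx":-4.2,"ty":-0.8,"tz":-2.6,"roll":0}]' | head -2; python3 -m handwheel '[{"tx":-4.2,"ty":-0.8,"tz":-2.6,"roll":0},{"tx":-4.2,"ty":-0.8,"tz":-2.6,"roll":0},{"tx":-4.2,"ty":-0.8,"tz":-2.6,"roll":0},{"tx":-4.2,"ty":-0.8,"tz":-2.6,"roll":0},{"tx":-4.2,"ty":-0.8,"tz":-2.6,"roll":0},{"tx":-4.2,"ty":-0.8,"tz":-2.6,"roll":0},{"tx":-4.2,"ty":-0.8,"tz":-2.6,"roll":0},{"tx":-4.2,"ty":-0.8,"tz":-2.6,"roll":0}]' | head -2;  python3 -m handwheel '[{"tx":-4.2,"ty":-0.8,"tz":-2.6,"roll":0},{"tx":-3,"ty":-0.6,"tz":-1.9,"roll":0},{"tx":-2,"ty":-0.4,"tz":-1.2,"roll":0},{"tx":-1,"ty":-0.2,"tz":-0.6,"roll":0},{"tx":0,"ty":0,"tz":0,"roll":0}]' | head -2; python3 st.py; python3 pour.py 60 0 -10 -16
```

```text
t: 21.18
tool_pos: [825.8, 275.5, 476.2]
t: 22.18
tool_pos: [654.8, -71.1, 371.5]
t: 22.8
tool_pos: [603.0, -174.2, 339.3]
t 22.8 pos [ 603.  -174.2  339.3] q [-0.724  0.184  1.702  0.778  1.534 -0.597]
[[0.131, 0.936, 0.326], [0.69, -0.322, 0.648], [0.712, 0.14, -0.688]] tilt 46.5 az 63.3 F [-0.   0.9 -4.3] gw 0.19 gf 80.3
lip in apron [ 40.4  15.5 238.6] now [7.8, 10.2, -19.0]
0.0 [7.8, 10.2, -19.0] TCP [ 566.1 -196.7  160.7] d tool cm [-14.75  -5.23   9.63] q [-0.79  0.32  1.88  0.78  1.35 -0.86] 0.0 feet xz [[137.0, 72.0], [71.0, 47.0]] lipends [np.float64(59.0), np.float64(48.0)]
-10.0 [14.9, 8.6, -11.9] TCP [ 560.9 -188.8  165.7] d tool cm [-13.91  -5.9    9.63] q [-0.78  0.3   1.9   0.78  1.35 -1.03] 0.0 feet xz [[135.0, 75.0], [86.0, 53.0]] lipends [np.float64(59.0), np.float64(48.0)]
-16.0 [19.1, 7.1, -7.3] TCP [ 557.1 -184.2  168.2] d tool cm [-13.47  -6.37   9.63] q [-0.78  0.29  1.91  0.78  1.35 -1.14] 0.0 feet xz [[133.0, 76.0], [95.0, 58.0]] lipends [np.float64(58.0), np.float64(49.0)]
```

```bash
python3 -m handwheel '[{"tx":-1,"ty":-0.4,"tz":0.7,"roll":0},{"tx":-1.8,"ty":-0.8,"tz":1.2,"roll":0},{"tx":-2.7,"ty":-1.3,"tz":1.9,"roll":0},{"tx":-2.7,"ty":-1.3,"tz":2,"roll":0},{"tx":-2.7,"ty":-1.2,"tz":1.9,"roll":0},{"tx":-1.8,"ty":-0.8,"tz":1.2,"roll":0},{"tx":-0.9,"ty":-0.4,"tz":0.7,"roll":0},{"tx":0,"ty":0,"tz":0,"roll":0}]' | head -2;  python3 -m handwheel '[{"tx":0,"ty":0,"tz":0,"roll":-2},{"tx":0,"ty":0,"tz":0,"roll":-3},{"tx":0,"ty":0,"tz":0,"roll":-4},{"tx":0,"ty":0,"tz":0,"roll":-3},{"tx":0,"ty":0,"tz":0,"roll":-2},{"tx":0,"ty":0,"tz":0,"roll":0},{"tx":0,"ty":0,"tz":0,"roll":0}]' | head -2; python3 pour.py 18 0 -10 -22
python3 - <<'E'
from h import *
T,S=snap('top'),snap('scene')
c=lambda i,x,y:cv2.resize(i[y:y+150,x:x+100],(400,600),interpolation=cv2.INTER_CUBIC)
cv2.imwrite('pics/hov.png',np.hstack([c(T['img'],310,150),c(S['img'],170,100)]))
E
```

```text
t: 23.8
tool_pos: [558.6, -184.8, 169.2]
t: 24.68
tool_pos: [558.2, -185.8, 167.3]
lip in apron [-0.2 -0.1 59.9] now [17.7, 7.6, -8.8]
0.0 [17.7, 7.6, -8.8] TCP [ 558.4 -185.7  125.4] d tool cm [-2.74 -1.27  2.9 ] q [-0.78  0.35  1.93  0.8   1.29 -1.16] 0.0 feet xz [[133.0, 34.0], [92.0, 14.0]] lipends [np.float64(17.0), np.float64(7.0)]
-10.0 [24.4, 4.7, -0.9] TCP [ 551.3 -178.5  128.8] d tool cm [-1.9  -1.94  2.9 ] q [-0.78  0.33  1.95  0.8   1.29 -1.33] 0.0 feet xz [[130.0, 35.0], [107.0, 23.0]] lipends [np.float64(15.0), np.float64(9.0)]
-22.0 [31.9, 0.0, 9.8] TCP [ 541.2 -170.8  131.3] d tool cm [-1.07 -2.93  2.9 ] q [-0.79  0.3   1.98  0.8   1.29 -1.54] 0.0 feet xz [[124.0, 36.0], [123.0, 36.0]] lipends [np.float64(12.0), np.float64(12.0)]
```

View pics/hov.png

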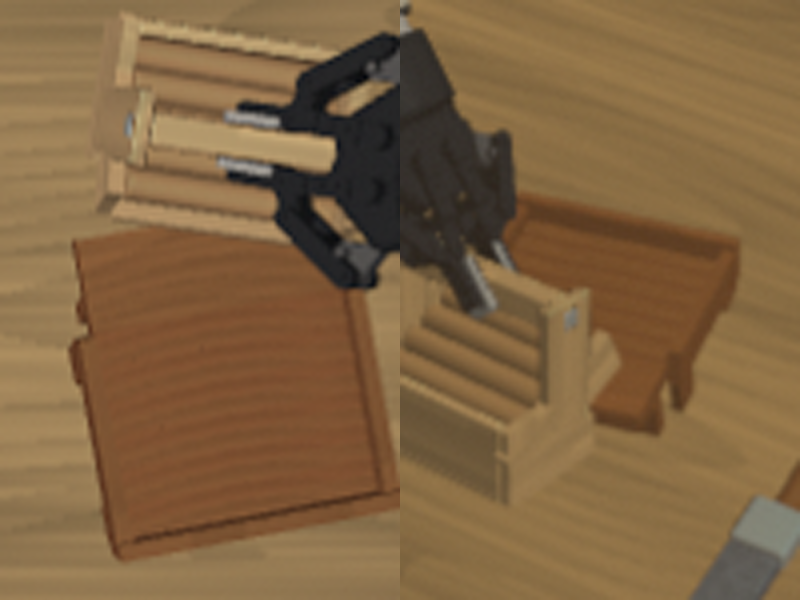

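```bash
python3 -m handwheel '[{"tx":-0.3,"ty":-0.1,"tz":0.3,"roll":-1},{"tx":-0.5,"ty":-0.3,"tz":0.7,"roll":-1},{"tx":-0.6,"ty":-0.3,"tz":0.8,"roll":-1},{"tx":-0.5,"ty":-0.3,"tz":0.7,"roll":-1},{"tx":-0.3,"ty":-0.2,"tz":0.4,"roll":0},{"tx":0,"ty":0,"tz":0,"roll":0},{"tx":0,"ty":0,"tz":0,"roll":0}]' ; python3 pour.py 16 0 -6 -12 -18 -20
```

```text
t: 25.65
tool_pos: [559.3, -182.2, 129.6]
tcp_rot: [0.635, 0.664, 0.377, -0.116]
force: [0.3, 0.0, -4.0]
gripper_width: 0.199
gripper_force: 80.7
lip in apron [ 3.7 -0.1 20.7] now [20.4, 6.6, -5.7]
0.0 [20.4, 6.6, -5.7] TCP [ 555.7 -182.7  124.9] d tool cm [-0.28 -0.5   0.17] q [-0.78  0.34  1.94  0.8   1.29 -1.23] 0.0 feet xz [[132.0, 32.0], [98.0, 16.0]] lipends [np.float64(14.0), np.float64(5.0)]
-6.0 [24.4, 4.7, -0.9] TCP [ 551.2 -178.5  126.9] d tool cm [ 0.24 -0.88  0.17] q [-0.78  0.33  1.95  0.8   1.29 -1.33] 0.0 feet xz [[130.0, 33.0], [107.0, 21.0]] lipends [np.float64(13.0), np.float64(7.0)]
-12.0 [28.3, 2.5, 4.3] TCP [ 546.4 -174.5  128.3] d tool cm [ 0.71 -1.32  0.17] q [-0.78  0.32  1.96  0.8   1.29 -1.44] 0.0 feet xz [[127.0, 34.0], [115.0, 28.0]] lipends [np.float64(12.0), np.float64(8.0)]
-18.0 [31.9, 0.1, 9.8] TCP [ 541.2 -170.8  129.3] d tool cm [ 1.14 -1.81  0.17] q [-0.79  0.3   1.98  0.8   1.29 -1.55] 0.0 feet xz [[124.0, 34.0], [123.0, 34.0]] lipends [np.float64(10.0), np.float64(10.0)]
-20.0 [33.0, -0.8, 11.7] TCP [ 539.4 -169.7  129.5] d tool cm [ 1.27 -1.98  0.17] q [-0.79  0.3   1.98  0.8   1.29 -1.58] 0.0 feet xz [[123.0, 34.0], [125.0, 36.0]] lipends [np.float64(9.0), np.float64(11.0)]
```

```bash
python3 -m handwheel '[{"tx":0.2,"ty":-0.8,"tz":0.1,"roll":-5},{"tx":0.5,"ty":-0.4,"tz":0.1,"roll":-6},{"tx":0.5,"ty":-0.4,"tz":0,"roll":-6},{"tx":0,"ty":0,"tz":0,"roll":0},{"tx":0,"ty":0,"tz":0,"roll":0},{"tx":0,"ty":0,"tz":0,"roll":0}]' ; python3 pour.py 16 0 ; python3 -m handwheel '[{"tx":0,"ty":0,"tz":0,"roll":0},{"tx":0,"ty":0,"tz":0,"roll":0},{"tx":0,"ty":0,"tz":0,"roll":0},{"tx":0,"ty":0,"tz":0,"roll":0},{"tx":0,"ty":0,"tz":0,"roll":0},{"tx":0,"ty":0,"tz":0,"roll":0}]'
python3 - <<'E'
from h import *
T,S=snap('top'),snap('scene')
c=lambda i,x,y:cv2.resize(i[y:y+150,x:x+100],(400,600),interpolation=cv2.INTER_CUBIC)
cv2.imwrite('pics/pour.png',np.hstack([c(T['img'],310,170),c(S['img'],170,100)]))
E
```

```text
t: 26.4
tool_pos: [542.3, -171.2, 129.0]
tcp_rot: [0.531, 0.75, 0.39, -0.059]
force: [-0.6, -0.1, -2.6]
gripper_width: 0.197
gripper_force: 80.7
lip in apron [ 0.2  0.2 15.9] now [31.3, 0.5, 8.8]
0.0 [31.3, 0.5, 8.8] TCP [ 542.1 -171.4  129.2] d tool cm [-0.   -0.01 -0.03] q [-0.79  0.31  1.97  0.8   1.29 -1.53] 0.0 feet xz [[125.0, 34.0], [121.0, 33.0]] lipends [np.float64(10.0), np.float64(10.0)]
t: 27.15
tool_pos: [542.0, -171.0, 128.9]
tcp_rot: [0.53, 0.75, 0.39, -0.059]
force: [0.7, 0.8, -3.2]
gripper_width: 0.195
gripper_force: 80.9
```

View pics/pour.png

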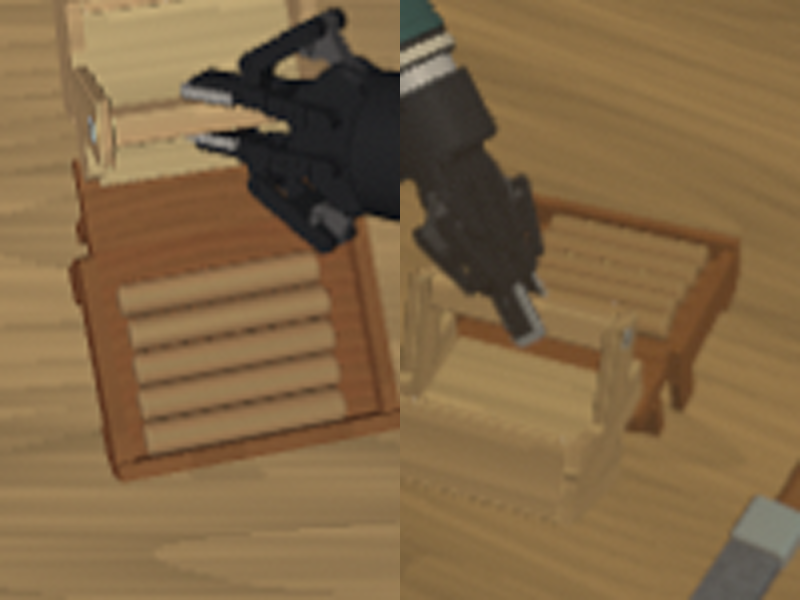

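All five dowels lie in their own grooves: top crop rows at about y = 285, 318, 352, 385 and 420, and the scene crop agrees. The caddy is empty. I'll lift straight up and work out the placing, using the roll that leaves the least caddy tilt, then letting the bar pivot in a light grip.

```bash
cat > place.py <<'E'
from pour import *
til=lambda p:np.degrees((Rt*E('z',np.radians(p))*REL).as_matrix()[2,2:].clip(-1,1)) and np.degrees(np.arccos((Rt*E('z',np.radians(p))*REL).as_matrix()[2,2]))
ps=min(np.arange(-60,90,.5),key=til); Rn=Rt*E('z',np.radians(ps)); C=Rn*REL
print('roll',ps,'tilt',til(ps),'nose/side/yaw',info(C))
yaw=np.arctan2(C.as_matrix()[1,0],C.as_matrix()[0,0]); U=E('z',yaw); mat=np.array([455,219,3.])
edge=[0,-72,0] if info(C)[1]>0 else [0,72,0]
piv=mat+U.apply(edge); org=piv-C.apply(edge); touch=org+C.apply(tc)
zc=(REL.inv()).as_matrix()[:,2]; zc=REL.inv().apply([0,0,1]) if 0 else (Rn*REL).inv().apply(Rn.as_matrix()[:,2])
gc=tc-19*zc; fin=mat+U.apply(gc)+19*Rn.as_matrix()[:,2]
print('grasp in caddy',gc.round(1),'touch TCP',touch.round(1),'org',org.round(1),'flat TCP',fin.round(1))
f=lambda v:(Rn.inv().apply(v)/10).round(2)
print('tool-frame (after roll) cm: to 90 above touch',f(touch+[0,0,90]-s['tool_pos']),'down90',f([0,0,-90]),'touch->flat',f(fin-touch))
q=s['joint_pos']
for k in range(1,11): q,e=ik(s['tool_pos']+(touch+[0,0,90]-s['tool_pos'])*k/10,Rt*E('z',np.radians(ps)*k/10),q)
print(q.round(2),round(e,3)); q,e=ik(fin,Rn,q); print(q.round(2),round(e,3))
E
python3 place.py; python3 go.py 560 -168 330
```

```text
roll 45.5 tilt 10.870439473509743 nose/side/yaw [0.2, 10.9, -26.3]
grasp in caddy [ -1.    5.6 113.1] touch TCP [452.3 216.6 115.7] org [454.4 217.9  16.6] flat TCP [462.8 236.8 103.1]
tool-frame (after roll) cm: to 90 above touch [ 26.92 -25.1   16.93] down90 [-6.53 -0.07  6.2 ] touch->flat [0.65 0.04 2.52]
[-0.09 -0.28  2.41  0.98  0.95 -0.22] 0.0
[-0.03 -0.06  2.46  1.22  0.78 -0.52] 0.0
world d [ 18.1   3.  201.2] tool cm [  9.56  12.07 -13.07] norm 202.0
fk err [-0.9 -2.2 -1. ]
```

```bash
python3 -m handwheel '[{"tx":1,"ty":1.2,"tz":-1.3,"roll":0},{"tx":2,"ty":2.4,"tz":-2.6,"roll":0},{"tx":2.6,"ty":3.3,"tz":-3.6,"roll":0},{"tx":2.4,"ty":3,"tz":-3.3,"roll":0},{"tx":1.5,"ty":2,"tz":-2.2,"roll":0},{"tx":0,"ty":0,"tz":0,"roll":0}]' |head -2; python3 -m handwheel '[{"tx":0,"ty":0,"tz":0,"roll":6},{"tx":0,"ty":0,"tz":0,"roll":10},{"tx":0,"ty":0,"tz":0,"roll":10},{"tx":0,"ty":0,"tz":0,"roll":10},{"tx":0,"ty":0,"tz":0,"roll":6.5},{"tx":0,"ty":0,"tz":0,"roll":3},{"tx":0,"ty":0,"tz":0,"roll":0}]' |head -3; python3 place.py; python3 st.py
```

```text
t: 28.0
tool_pos: [560.3, -169.0, 333.2]
t: 28.88
tool_pos: [558.1, -167.7, 326.3]
tcp_rot: [0.779, 0.486, 0.336, -0.207]
roll 0.0 tilt 10.886679487051712 nose/side/yaw [0.0, 10.9, -26.2]
grasp in caddy [ -1.    5.6 113.1] touch TCP [452.6 216.4 115.7] org [454.4 217.8  16.6] flat TCP [462.7 236.8 103.1]
tool-frame (after roll) cm: to 90 above touch [ 11.86 -26.47  29.86] down90 [-6.53 -0.04  6.19] touch->flat [0.65 0.01 2.52]
[-0.09 -0.28  2.4   0.98  0.95 -0.22] 0.0
[-0.03 -0.06  2.46  1.22  0.78 -0.52] 0.0
t 28.88 pos [ 558.1 -167.7  326.3] q [-0.765  0.122  1.796  0.765  1.54  -0.463]
[[0.3, 0.897, 0.323], [0.619, -0.441, 0.65], [0.726, 0.005, -0.688]] tilt 46.52 az 63.6 F [ 0.1 -0.1 -2.7] gw 0.198 gf 80.8
```

```bash
python3 -m handwheel '[{"tx":0.6,"ty":-1.3,"tz":1.5,"roll":0},{"tx":1.2,"ty":-2.6,"tz":3,"roll":0},{"tx":1.7,"ty":-3.7,"tz":4.2,"roll":0},{"tx":1.7,"ty":-3.7,"tz":4.2,"roll":0},{"tx":1.7,"ty":-3.7,"tz":4.2,"roll":0},{"tx":1.7,"ty":-3.7,"tz":4.2,"roll":0},{"tx":1.7,"ty":-3.7,"tz":4.2,"roll":0},{"tx":1,"ty":-2.4,"tz":2.8,"roll":0}]' |head -2; python3 -m handwheel '[{"tx":0.5,"ty":-1.2,"tz":1.5,"roll":0},{"tx":0,"ty":0,"tz":0,"roll":0},{"tx":0,"ty":0,"tz":0,"roll":0}]' - 60|head -2;  python3 place.py|sed -n 2,4p; python3 st.py
```

```text
t: 29.88
tool_pos: [459.5, 197.0, 211.5]
t: 30.25
tool_pos: [457.9, 212.7, 206.6]
grasp in caddy [ -1.    5.6 113.1] touch TCP [452.9 216.3 115.7] org [454.5 217.8  16.6] flat TCP [462.8 236.8 103.1]
tool-frame (after roll) cm: to 90 above touch [ 0.   -0.61  0.14] down90 [-6.53 -0.01  6.2 ] touch->flat [ 0.65 -0.03  2.51]
[-0.09 -0.28  2.4   0.98  0.95 -0.21] 0.0
t 30.25 pos [457.9 212.7 206.6] q [-0.109 -0.27   2.395  0.983  0.956 -0.231]
[[0.299, 0.897, 0.325], [0.62, -0.441, 0.648], [0.725, 0.008, -0.689]] tilt 46.48 az 63.4 F [-0.9 -0.3 -2.5] gw 0.195 gf 80.8
```

```bash
python3 -m handwheel '[{"tx":-0.7,"ty":-0.1,"tz":0.7,"roll":0},{"tx":-1.4,"ty":-0.2,"tz":1.3,"roll":0},{"tx":-1.6,"ty":-0.2,"tz":1.5,"roll":0},{"tx":-1.3,"ty":0,"tz":1.2,"roll":0},{"tx":-0.7,"ty":0,"tz":0.7,"roll":0},{"tx":0,"ty":0,"tz":0,"roll":0},{"tx":0,"ty":0,"tz":0,"roll":0}]' 0 60;  python3 place.py|sed -n 3p
```

```text
t: 31.12
tool_pos: [454.6, 214.6, 128.9]
tcp_rot: [0.779, 0.487, 0.337, -0.205]
force: [0.2, -0.7, -2.9]
gripper_width: 0.194
gripper_force: 80.8
tool-frame (after roll) cm: to 90 above touch [ 5.62 -0.22 -5.24] down90 [-6.53 -0.02  6.19] touch->flat [ 0.65 -0.02  2.52]
```

```bash
python3 -m handwheel '[{"tx":-0.3,"ty":0,"tz":0.3,"roll":0},{"tx":-0.3,"ty":0,"tz":0.3,"roll":0},{"tx":-0.2,"ty":0,"tz":0.2,"roll":0},{"tx":0,"ty":0,"tz":0,"roll":0}]' 0 25;  python3 -m handwheel '[{"tx":-0.14,"ty":0,"tz":0.14,"roll":0},{"tx":-0.07,"ty":0,"tz":0.07,"roll":0},{"tx":0,"ty":0,"tz":0,"roll":0}]'; python3 place.py|sed -n 3p
```

```text
t: 31.62
tool_pos: [453.8, 215.2, 116.5]
tcp_rot: [0.779, 0.487, 0.337, -0.206]
force: [-0.1, 0.6, -2.0]
gripper_width: 0.199
gripper_force: 80.8
t: 32.0
tool_pos: [454.2, 215.2, 114.0]
tcp_rot: [0.779, 0.487, 0.337, -0.206]
force: [-0.3, -0.3, -2.6]
gripper_width: 0.198
gripper_force: 81.0
tool-frame (after roll) cm: to 90 above touch [ 6.68 -0.17 -6.28] down90 [-6.53 -0.07  6.19] touch->flat [0.65 0.04 2.52]
```

```bash
python3 -m handwheel '[{"tx":-0.14,"ty":0,"tz":0.14,"roll":0},{"tx":0,"ty":0,"tz":0,"roll":0}]' |sed -n 2,4p;  python3 -m handwheel '[{"tx":-0.14,"ty":0,"tz":0.14,"roll":0},{"tx":0,"ty":0,"tz":0,"roll":0}]'|sed -n 2,6p
```

```text
tool_pos: [455.0, 215.7, 113.5]
tcp_rot: [0.779, 0.487, 0.338, -0.206]
force: [-2.5, -1.1, 6.5]
tool_pos: [455.9, 216.4, 113.0]
tcp_rot: [0.778, 0.487, 0.339, -0.207]
force: [-2.0, 1.2, 9.7]
gripper_width: 0.196
gripper_force: 82.8
```

```bash
python3 -m handwheel '[{"tx":0.15,"ty":0,"tz":0.5,"roll":0},{"tx":0,"ty":0,"tz":0,"roll":0}]' 0 20 |sed -n 2,6p;  python3 -m handwheel '[{"tx":0.15,"ty":0,"tz":0.5,"roll":0},{"tx":0,"ty":0,"tz":0,"roll":0}]'|sed -n 2,6p; python3 st.py
```

```text
tool_pos: [458.1, 220.6, 110.6]
tcp_rot: [0.778, 0.487, 0.339, -0.206]
force: [-2.2, 0.5, 9.8]
gripper_width: 0.197
gripper_force: 83.7
tool_pos: [460.1, 224.8, 108.1]
tcp_rot: [0.778, 0.487, 0.339, -0.207]
force: [-1.6, 1.3, 9.3]
gripper_width: 0.2
gripper_force: 84.4
t 33.0 pos [460.1 224.8 108.1] q [-0.077 -0.075  2.469  1.199  0.81  -0.53 ]
[[0.296, 0.898, 0.327], [0.617, -0.441, 0.652], [0.729, 0.009, -0.685]] tilt 46.79 az 63.4 F [-1.6  1.3  9.3] gw 0.2 gf 84.4
```

```bash
python3 -m handwheel '[{"tx":0.13,"ty":0,"tz":0.5,"roll":0},{"tx":0,"ty":0,"tz":0,"roll":0}]' |sed -n 2,4p;  python3 -m handwheel '[{"tx":0.13,"ty":0,"tz":0.5,"roll":0},{"tx":0,"ty":0,"tz":0,"roll":0}]'|sed -n 2,6p; python3 -m handwheel '[{"tx":0.1,"ty":0,"tz":0.3,"roll":0},{"tx":0,"ty":0,"tz":0,"roll":0}]'|sed -n 2,6p
python3 - <<'E'
from h import *
T,S=snap('top'),snap('scene')
c=lambda i,x,y:cv2.resize(i[y:y+150,x:x+100],(400,600),interpolation=cv2.INTER_CUBIC)
cv2.imwrite('pics/pl.png',np.hstack([c(T['img'],140,160),c(S['img'],295,150)]))
E
```

```text
tool_pos: [462.2, 228.8, 105.5]
tcp_rot: [0.778, 0.487, 0.339, -0.206]
force: [-1.3, 2.6, 8.7]
tool_pos: [464.1, 232.7, 102.8]
tcp_rot: [0.778, 0.487, 0.339, -0.206]
force: [-2.3, 0.6, 7.4]
gripper_width: 0.199
gripper_force: 85.8
tool_pos: [466.4, 235.2, 102.6]
tcp_rot: [0.778, 0.486, 0.34, -0.206]
force: [-1.2, -0.3, 11.5]
gripper_width: 0.195
gripper_force: 86.6
```

View pics/pl.png

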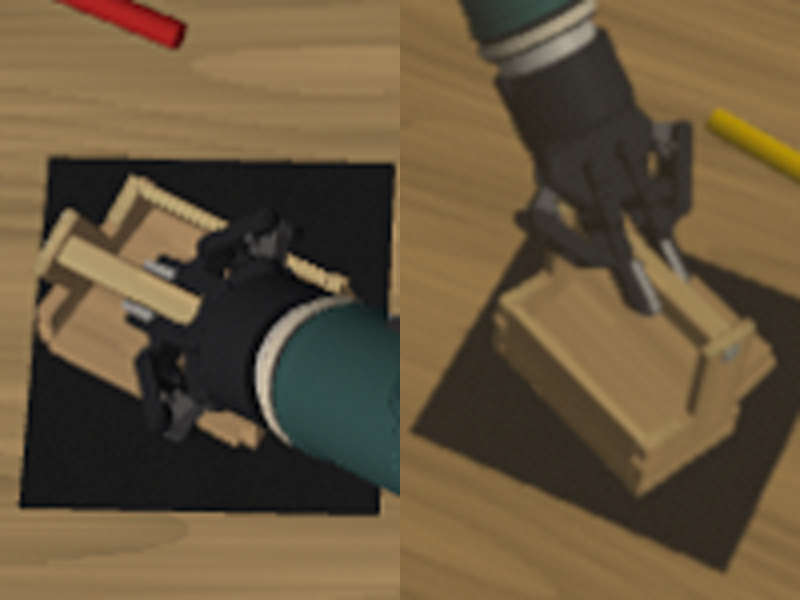

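The caddy is flat on the mat near its middle; the z motion stopped at 102.6 and the force rose. I'll open and back out along the tool axis.

```bash
python3 -m handwheel '[{"tx":0,"ty":0,"tz":0,"roll":0},{"tx":0,"ty":0,"tz":0,"roll":0},{"tx":0,"ty":0,"tz":0,"roll":0},{"tx":0,"ty":0,"tz":0,"roll":0}]' 8.5 20 |sed -n 1,6p;  python3 -m handwheel '[{"tx":0,"ty":0,"tz":-1,"roll":0},{"tx":0,"ty":0,"tz":-2,"roll":0},{"tx":0,"ty":0,"tz":-3,"roll":0},{"tx":0,"ty":0,"tz":-4,"roll":0},{"tx":0,"ty":0,"tz":-5,"roll":0},{"tx":0,"ty":0,"tz":-5,"roll":0},{"tx":0,"ty":0,"tz":-4,"roll":0},{"tx":0,"ty":0,"tz":-2,"roll":0}]'
python3 - <<'E'
from h import *
T,S=snap('top'),snap('scene')
c=lambda i,x,y:cv2.resize(i[y:y+100,x:x+133],(400,300),interpolation=cv2.INTER_CUBIC)
t,s=T['img'],S['img']
cv2.imwrite('pics/end.png',np.vstack([np.hstack([c(t,125,192),c(s,285,188)]),np.hstack([c(t,300,190),c(s,155,130)])]))
E
```

```text
t: 34.35
tool_pos: [463.5, 234.2, 98.7]
tcp_rot: [0.779, 0.487, 0.337, -0.206]
force: [-0.0, 0.1, -0.8]
gripper_width: 0.997
gripper_force: 0.0
t: 35.35
tool_pos: [379.0, 63.7, 279.9]
tcp_rot: [0.78, 0.487, 0.337, -0.204]
force: [0.9, -0.6, -0.3]
gripper_width: 0.996
gripper_force: 0.0
```

View pics/end.png

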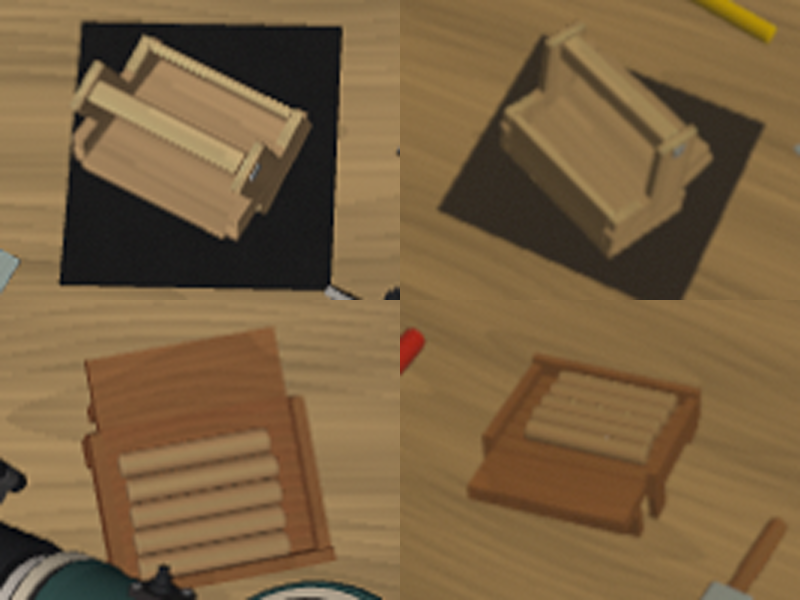

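The caddy stands upright and empty near the mat's middle, with its bar centre at about (165,127) in the top crop. The five dowels are in their grooves and the gripper is clear, so I'm handing in.

```bash
python3 -m handwheel '[{"tx":0,"ty":0,"tz":0,"roll":0},{"tx":0,"ty":0,"tz":0,"roll":0}]' | head -1; python3 -c "
from station import r
print(r.close_job())"
```

```text
t: 35.7
the job is handed in; nothing more can be done
None
```

The five dowels lie one to a groove on the rack and the empty caddy stands upright near the middle of its mat; I handed the job in at about 36 s of the 64 s allowed, and no verdict was shown.

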